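Gather the reusable tumblers at the bookstall

ROBOT

A 6-joint arm with a two-finger parallel gripper is mounted at the origin on the work surface. World frame = base frame: x ahead of the robot, y to its left, z up, the work surface at z = 0. Lengths are in m, angles in rad, forces in N, time in s.
With the tool pointing down it reaches from about 0.35 to 0.775 m from the base axis. Payload 5.5 kg.
Tool frame: the origin (TCP) lies at the very end of the fingers, on their centre line; the grasp point (between the pads) lies 19 mm behind it; x points along the fingers, y is the direction in which the jaws open and shut, and the axes are right-handed (so a half turn about x gives the same grasp; the last joint's range is limited). The gripper opens to 85 mm and grips with 20 to 120 N. Pads are 22 mm wide; open, the fingers measure 114 mm over their backs; the gripper's body (76 mm by 85 mm) begins 54 mm behind the grasp point. The pads swing forward as they close: fully open they stand 13 mm farther back than shut.
Start: joints at [-1.367, 0.313, 0.046, 1.304, 0, 1.431], TCP at [0.194, -0.541, 0.231] pointing down, gripper open.
Joint ranges: [-2.76, 2.76], [-0.86, 1.69], [-1.03, 1.26], [-2.2, 2.34], [-1.47, 1.5], [-3.14, 3.14]. Speed limits (rad/s): [2.57, 2.57, 3.14, 3.14, 3.14, 3.14].

INTERFACE

Orientations are given as a unit quaternion [w, x, y, z].
In Python, from workcell import readout, cams, env, finder gives the robot as it stands.
- The arm moves only by the tool drive_tool, never from a script. Its argument "moves" is a list that holds one entry, the list of rows, each a list of 7 numbers: the shift along the tool's x, y, z in m, then the turn, a rotation vector about the tool's x, y, z in rad, then the closure in counts, from 0 (fully open) to 255 (shut). A call has exactly 5 rows; each row is the pose to reach, as a shift and turn from the pose measured when the call began, along the tool's axes at that moment; what a row does not reach only later rows make up. A row lasts 1/8 s, in which the tool goes at most 62.5 mm and 10.7 degrees, less where a joint would pass 70% of its speed; a pose out of reach is approached as far as the arm can. A call with a gripper value outside its range is refused whole. The fingers move at their own pace and stop on an object; "squeeze" is the grip in N (left out, the last holds). Time passes only in rows, so rows that repeat a pose let the fingers close, or fill a call up. It gives the time, the measured TCP pose, the force and the opening at its end, in the units of the state.
- readout.get_state(): the state, without advancing time (a new reading comes with each control period).
- cams.read_camera(name): name is "scene" or "top" or "wrist"; returns the picture (400x640x3 uint8, blue, green, red); there is no depth.
- cams.camera_params(name): a dict with "mtx" (3x3 intrinsics, pixels), "R" (3x3) and "t" (3): a world point X has camera coordinates R X + t; the wrist camera has in their place "mount" (4x4, takes a point from camera to tool coordinates, whose origin is the TCP and whose axes are the tool frame's). Camera axes: x right, y down, z forward; pixel columns grow to the right and rows downward; lengths in m; the calibration is good to about 2 mm. A picture is of the moment at which its call begins: read the wrist's pose just before it. camera_params takes no time and is no camera call.
- env.hand_in(): hands the job in, once; it reports no verdict.
Trained networks look in the newest picture that a camera, given by its name, has taken for a name from the list of things; names that differ only in an ending like _2 or _b are one class to them, and where a whole thing is asked for, a point or a joint stands for the part that bears it (a point fixed in the world has none). Each returns a list of dicts, best first, with "conf" (0 to 1); they miss things now and then, are a little off and sometimes report something else, mostly with a low value. They report only what shows in the picture. A call takes as long as a camera call. They do not tell look-alikes from the thing itself.
- finder.regions_of(camera, name): "pixels" (400x640 bool, what is visible of it) and "point" ([column, row] in pixels, amid what is visible of it).
The state is a dict: "clock": time; "joint_pos": joint angles; "qvel": joint speeds; "tau": joint torques, N m; "tcp_pos": TCP position; "orientation": TCP orientation; "wrist_force": force on the tool from outside, world axes, zero at the start; "ft_torque": the same for the moment, N m; "finger_gap": finger opening in m.
Only numpy, scipy, OpenCV 4.12 (cv2) and the standard library are available. Lean on these libraries where they do the work, as an engineer would, in place of code of your own. Each camera call takes 0.05 s, during which the arm holds its last target.

TASK

Closing time at the pavement bookstall: take the three pocket books off the tumblers in the red tray and lay them flat in the cardboard carton, then gather every tumbler left on the table and nest it fully home, upright, in the stack of its own colour in the tray - teal in teal, yellow in yellow. Leave the hardback, the bell and the plant where they are.

Things in the scene. Friction and masses are not known exactly. Their poses are not given: they have to be found in the camera images.
- teal1: loose teal tapered round tumbler, 65 mm across the rim, 38 mm across the foot, 84 mm tall, walls 3 mm, with a solid foot (inner floor 34 mm above the underside), about 0.13 kg. Fully nested, each tumbler sits 34 mm higher than the one below, its foot on the inner floor of that one, its rim 34 mm above that one's rim. Origin: centre of its underside, z up along its axis. Stands on the table at the start; may be absent
- teal2: loose teal tapered round tumbler, 65 mm across the rim, 38 mm across the foot, 84 mm tall, walls 3 mm, with a solid foot (inner floor 34 mm above the underside), about 0.13 kg. Fully nested, each tumbler sits 34 mm higher than the one below, its foot on the inner floor of that one, its rim 34 mm above that one's rim. Origin: centre of its underside, z up along its axis. Stands on the table at the start; may be absent
- teal3: loose teal tapered round tumbler, 65 mm across the rim, 38 mm across the foot, 84 mm tall, walls 3 mm, with a solid foot (inner floor 34 mm above the underside), about 0.13 kg. Fully nested, each tumbler sits 34 mm higher than the one below, its foot on the inner floor of that one, its rim 34 mm above that one's rim. Origin: centre of its underside, z up along its axis. Stands on the table at the start; may be absent
- yellow1: loose yellow tapered round tumbler, 65 mm across the rim, 38 mm across the foot, 84 mm tall, walls 3 mm, with a solid foot (inner floor 34 mm above the underside), about 0.13 kg. Fully nested, each tumbler sits 34 mm higher than the one below, its foot on the inner floor of that one, its rim 34 mm above that one's rim. Origin: centre of its underside, z up along its axis. Stands on the table at the start; may be absent
- yellow2: loose yellow tapered round tumbler, 65 mm across the rim, 38 mm across the foot, 84 mm tall, walls 3 mm, with a solid foot (inner floor 34 mm above the underside), about 0.13 kg. Fully nested, each tumbler sits 34 mm higher than the one below, its foot on the inner floor of that one, its rim 34 mm above that one's rim. Origin: centre of its underside, z up along its axis. Stands on the table at the start; may be absent
- yellow3: loose yellow tapered round tumbler, 65 mm across the rim, 38 mm across the foot, 84 mm tall, walls 3 mm, with a solid foot (inner floor 34 mm above the underside), about 0.13 kg. Fully nested, each tumbler sits 34 mm higher than the one below, its foot on the inner floor of that one, its rim 34 mm above that one's rim. Origin: centre of its underside, z up along its axis. Stands on the table at the start; may be absent
- base_teal: the teal base tumbler, screwed down to the floor of the red tray so that it does not move; same shape as the loose ones (65 mm across the rim, 38 mm across the foot, 84 mm tall, walls 3 mm, inner floor 34 mm above the underside), mouth up. One or two pocket books cover it at the start. Origin: centre of its underside, z up along its axis
- base_yellow: the yellow base tumbler, screwed down to the floor of the red tray so that it does not move; same shape as the loose ones (65 mm across the rim, 38 mm across the foot, 84 mm tall, walls 3 mm, inner floor 34 mm above the underside), mouth up. One or two pocket books cover it at the start. Origin: centre of its underside, z up along its axis
- book_a: dark blue pocket book lying flat, 110 mm long (own x) by 66 mm wide (own y) by 30 mm thick, about 0.14 kg. Origin: centre of its underside, z up. At the start it lies on the mouth of one of the two tumblers in the red tray, roughly across the tray
- book_b: dark red pocket book lying flat, 110 mm long (own x) by 66 mm wide (own y) by 30 mm thick, about 0.14 kg. Origin: centre of its underside, z up. At the start it lies on the mouth of one of the two tumblers in the red tray, roughly across the tray
- book_c: light orange pocket book lying flat, 110 mm long (own x) by 66 mm wide (own y) by 30 mm thick, about 0.14 kg. Origin: centre of its underside, z up. At the start it lies squarely on top of the dark blue book
- tray: low red wooden tray, fixed, 160 mm (own x) by 300 mm (own y), 45 mm high, walls and floor 10 mm. Origin: centre of its underside. The two base tumblers are fixed in it about 70 mm either side of its centre along own y
- carton: shallow open cardboard carton, fixed, 200 mm (own x) by 300 mm (own y), 50 mm high, walls and floor 5 mm, empty. Origin: centre of its underside. There is room for two books flat side by side, their long sides along own x, about 65 mm either side of the centre along own y; the third can lie on top of one of them
- hardback: bystander: dark green hardback lying flat, 120 x 190 x 32 mm; origin at the centre of its underside
- bell: bystander: steel counter bell, 84 mm across, 55 mm high; origin at the centre of its underside
- plant: bystander: small plant in a terracotta pot, 84 mm across, about 115 mm high; origin at the centre of its underside
Things that resemble listed ones, but are neither listed nor needed, are in the scene too. Leave any blue look-alike of the yellow2 alone.

How it is judged:
At the end, for the whole second after the job is handed in: Every loose tumbler nested in its colour's stack: within 10 mm of the base tumbler's axis, within 5 mm of a full nesting height (34, 68 or 102 mm above the base tumbler), tilt under 0.08 rad; all three pocket books flat (within 0.15 rad) in the carton, side by side or stacked; all at rest (horizontal distance between each of teal1, teal2, teal3 and base_teal below 0.01 m and angle between each of teal1, teal2, teal3, yellow1, yellow2, yellow3's own z axis and vertical below 0.08 rad and linear speed of each of teal1, teal2, teal3, yellow1, yellow2, yellow3, book_a, book_b, book_c below 0.02 m/s and (z of teal1 in the frame of base_teal between 0.029 and 0.039 m or z of teal1 in the frame of base_teal between 0.063 and 0.073 m or z of teal1 in the frame of base_teal between 0.097 and 0.107 m) and (z of teal2 in the frame of base_teal between 0.029 and 0.039 m or z of teal2 in the frame of base_teal between 0.063 and 0.073 m or z of teal2 in the frame of base_teal between 0.097 and 0.107 m) and (z of teal3 in the frame of base_teal between 0.029 and 0.039 m or z of teal3 in the frame of base_teal between 0.063 and 0.073 m or z of teal3 in the frame of base_teal between 0.097 and 0.107 m) and horizontal distance between each of yellow1, yellow2, yellow3 and base_yellow below 0.01 m and (z of yellow1 in the frame of base_yellow between 0.029 and 0.039 m or z of yellow1 in the frame of base_yellow between 0.063 and 0.073 m or z of yellow1 in the frame of base_yellow between 0.097 and 0.107 m) and (z of yellow2 in the frame of base_yellow between 0.029 and 0.039 m or z of yellow2 in the frame of base_yellow between 0.063 and 0.073 m or z of yellow2 in the frame of base_yellow between 0.097 and 0.107 m) and (z of yellow3 in the frame of base_yellow between 0.029 and 0.039 m or z of yellow3 in the frame of base_yellow between 0.063 and 0.073 m or z of yellow3 in the frame of base_yellow between 0.097 and 0.107 m) and x of book_a in the frame of carton between -0.075 and 0.075 m and y of book_a in the frame of carton between -0.125 and 0.125 m and z of book_a in the frame of carton between 0 and 0.1 m and angle between the z axis of each of book_a, book_b, book_c and the z axis of carton, either way round below 0.15 rad and x of book_b in the frame of carton between -0.075 and 0.075 m and y of book_b in the frame of carton between -0.125 and 0.125 m and z of book_b in the frame of carton between 0 and 0.1 m and x of book_c in the frame of carton between -0.075 and 0.075 m and y of book_c in the frame of carton between -0.125 and 0.125 m and z of book_c in the frame of carton between 0 and 0.1 m); the robot touches nothing.
It fails at once if the hardback is moved more than 40 mm (distance of hardback from where it was at the start of the episode above 0.04 m).
It fails at once if the bell is moved more than 40 mm (distance of bell from where it was at the start of the episode above 0.04 m).
It fails at once if the plant is moved more than 40 mm (distance of plant from where it was at the start of the episode above 0.04 m).
Of teal1, teal2, teal3, yellow1, yellow2, yellow3 only 4 to 6 are there at a start; the rules pass over those that are not, and their reading is None.
At some moment in a run one of teal1, teal2, teal3, yellow1, yellow2, yellow3 may be knocked a few centimetres aside while the robot is not near it.
It also fails if it takes over 208 s, if anything falls off the work surface, if the arm or the gripper's body presses on something with over 40 N, if the wrist force passes 120 N, or if a joint passes its speed limit or range.

## Working session

There is one attempt and no reset: what is moved stays moved. The work goes in short steps, Python scripts to look and compute and a tool call to move; the robot and the scene stay as the last step left them, time stands still between calls to the robot, and variables do not carry over. Pictures are saved under pics/ and viewed, and the job is handed in when it is done.

Besides the shell and the picture viewer there is one more tool, called after ">>>" by a JSON object that holds its "fn" and its "kwargs", one argument or row to a line. drive_tool: Moves the arm, as the interface text tells. Its arguments: {"type":"object","properties":{"moves":{"type":"array"},"squeeze":{"type":"number"}},"required":["moves"]}

```bash
ls -la; mkdir -p pics; python3 - <<'E'
from workcell import readout, cams, env, finder
import cv2
print(readout.get_state())
for n in ["scene","top","wrist"]:
    im=cams.read_camera(n); cv2.imwrite(f"pics/{n}0.png",im)
    print(n,cams.camera_params(n))
E
```

```text
total 12
drwxr-xr-x  3 agent agent 4096 Dec  7 02:49 .
drwxr-xr-x 23 root  root  4096 Dec  7 02:49 ..
drwxr-xr-x  2 agent agent 4096 Dec  7 02:49 pics
{'clock': 0.0, 'joint_pos': array([-1.36659472e+00,  3.13990291e-01,  4.49670975e-02,  1.30355841e+00,
       -1.98183766e-05,  1.43119234e+00]), 'qvel': array([ 5.60298489e-05, -1.24517151e-03, -1.74276381e-03, -7.19928053e-04,
        2.75987448e-03, -1.25664868e-03]), 'tau': array([-8.32121132e-04, -4.80628717e+01,  2.98530489e+01,  1.91867998e-02,
       -2.34776508e-04, -1.45406950e-06]), 'tcp_pos': array([ 0.19369747, -0.54086236,  0.23040973]), 'orientation': array([-0.12032518, -0.69665711, -0.12158645,  0.69671189]), 'wrist_force': array([ 0.24309024, -0.48592751,  0.19976173]), 'ft_torque': array([2.10958788e-02, 1.09893208e-02, 4.83151855e-05]), 'finger_gap': 0.0854570773403376}
scene {'mtx': array([[411.73672648,   0.        , 320.54512889],
       [  0.        , 411.73672648, 198.40201664],
       [  0.        ,   0.        ,   1.        ]]), 'R': array([[ 0.158017  ,  0.9872967 , -0.01660889],
       [ 0.72155214, -0.1269
[... 310 characters left out ...]
2927, -0.99951148, -0.01759673],
       [-0.99592809,  0.02724957, -0.08593425],
       [ 0.08637178,  0.01530546, -0.9961454 ]]), 't': array([0.02154934, 0.57826643, 1.14978428])}
wrist {'mtx': array([[359.87425358,   0.        , 323.43093789],
       [  0.        , 359.87425358, 194.52132168],
       [  0.        ,   0.        ,   1.        ]]), 'mount': array([[ 5.76782664e-05, -2.69854948e-01,  9.62900983e-01,
        -1.42442122e-01],
       [ 9.99999994e-01, -7.85728497e-05, -8.19207163e-05,
         2.62322117e-05],
       [ 9.77645849e-05,  9.62900982e-01,  2.69854941e-01,
        -6.71214171e-02],
       [ 0.00000000e+00,  0.00000000e+00,  0.00000000e+00,
         1.00000000e+00]])}
```

View pics/scene0.png

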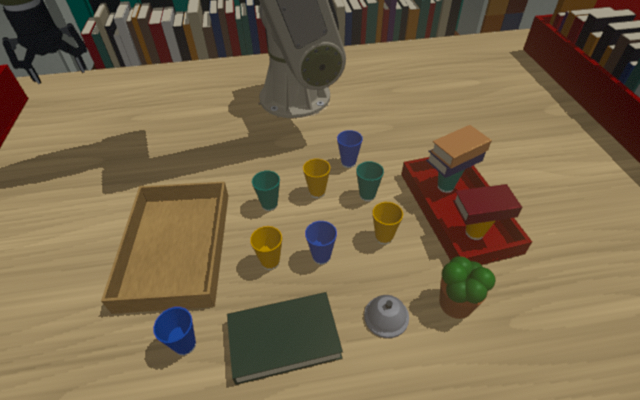

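View pics/top0.png

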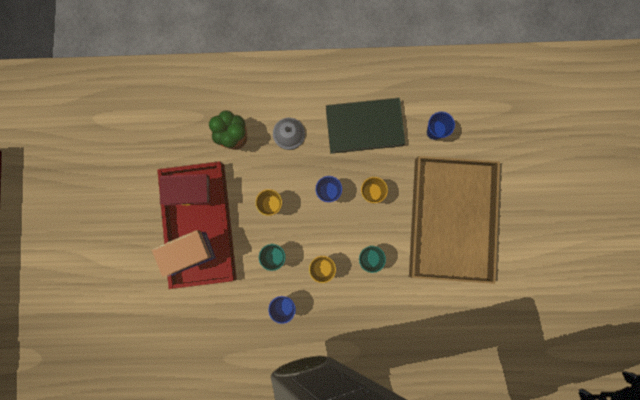

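View pics/wrist0.png

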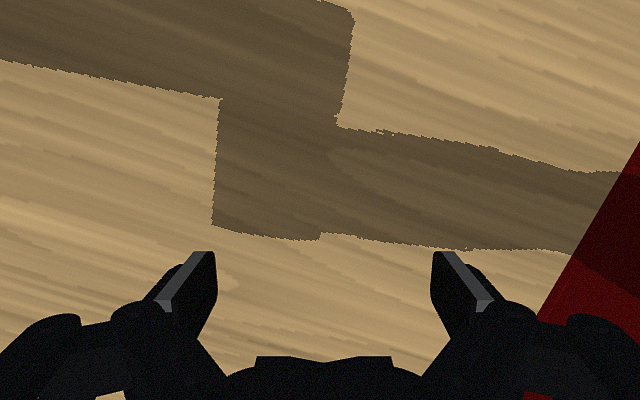

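The scene view shows teal tumblers at (266,190) and (369,180), and yellow at (316,177), (387,222) and (267,247). Blue look-alikes stand at (349,148), (321,242) and (175,330), and I'll leave them alone. The tray is on the right: orange on dark blue over the teal base at (460,150), dark red over the yellow base at (488,205). The carton is on the left. Next I'll fit poses by silhouette.

```bash
cat > h.py <<'E'
import numpy as np, cv2
from scipy.optimize import minimize
from scipy.spatial.transform import Rotation as Rn
from workcell import readout, cams, env, finder
P={n:cams.camera_params(n) for n in ["scene","top","wrist"]}
def proj(n,X):
    p=P[n]; c=np.asarray(X)@p["R"].T+p["t"]; q=c@p["mtx"].T; return q[:,:2]/q[:,2:]
def toplane(n,uv,z):
    p=P[n]; d=p["R"].T@np.linalg.inv(p["mtx"])@np.array([uv[0],uv[1],1.]); o=-p["R"].T@p["t"]
    s=(z-o[2])/d[2]; return o+s*d
a=np.linspace(0,2*np.pi,48,endpoint=False); C=np.c_[np.cos(a),np.sin(a),0*a]
def cup(x,y,z=0): return np.r_[C*.019+[x,y,z],C*.0325+[x,y,z+.084]]
def box(x,y,z,yaw,L,W,H):
    v=np.array([[i*L/2,j*W/2,k*H] for i in(-1,1) for j in(-1,1) for k in(0,1)])
    return v@Rn.from_euler('z',yaw).as_matrix().T+[x,y,z]
def sil(n,X):
    m=np.zeros((400*2,640*2),np.uint8); h=cv2.convexHull((proj(n,X)*2+.5).astype(np.float32)).astype(np.int32)
    cv2.fillConvexPoly(m,h,1); return m>0
def up(m): return cv2.resize(m.astype(np.uint8),None,fx=2,fy=2,interpolation=cv2.INTER_NEAREST)>0
def fit(f,x0,masks,step):
    M={n:up(m) for n,m in masks.items()}
    def cost(p):
        c=0
        for n,m in M.items():
            s=sil(n,f(p)); c+=1-(s&m).sum()/max(1,(s|m).sum())
        return c/len(M)
    x0=np.array(x0,float); sim=np.vstack([x0]+[x0+np.eye(len(x0))[i]*step[i] for i in range(len(x0))])
    r=minimize(cost,x0,method='Nelder-Mead',options=dict(initial_simplex=sim,xatol=2e-4,fatol=1e-4,maxiter=150))
    return r.x,r.fun
def find(n,name,minc=.3):
    return [d for d in finder.regions_of(n,name) if d["conf"]>minc]
E
python3 - <<'E'
from h import *
import pickle
D={}
ims={n:cams.read_camera(n) for n in ["scene","top"]}
for n in ["scene","top"]:
    for name in ["teal1","yellow1","book_a","book_b","book_c","tray","carton","hardback","bell","plant"]:
        r=find(n,name,.1); D[n,name]=r
        print(n,name,[(round(d["conf"],2),np.round(d["point"]).tolist(),int(d["pixels"].sum())) for d in r])
pickle.dump((ims,D),open("d0.pkl","wb"))
print(readout.get_state()["clock"])
E
```

```text
scene teal1 [(0.84, [266.0, 185.0], 876), (0.64, [369.0, 177.0], 873)]
scene yellow1 [(0.96, [267.0, 246.0], 1095), (0.86, [324.0, 240.0], 1026), (0.77, [316.0, 174.0], 844), (0.75, [349.0, 147.0], 694), (0.63, [386.0, 218.0], 1023)]
scene book_a [(0.81, [460.0, 147.0], 1529), (0.65, [486.0, 205.0], 1989), (0.56, [447.0, 166.0], 631), (0.16, [317.0, 176.0], 859)]
scene book_b [(0.81, [460.0, 147.0], 1529), (0.65, [486.0, 205.0], 1989), (0.56, [447.0, 166.0], 631), (0.16, [317.0, 176.0], 859)]
scene book_c [(0.81, [460.0, 147.0], 1529), (0.65, [486.0, 205.0], 1989), (0.56, [447.0, 166.0], 631), (0.16, [317.0, 176.0], 859)]
scene tray [(0.73, [455.0, 225.0], 5665)]
scene carton [(0.64, [169.0, 250.0], 12779)]
scene hardback [(0.89, [284.0, 341.0], 7808), (0.32, [480.0, 230.0], 372)]
scene bell [(0.58, [386.0, 318.0], 1550)]
scene plant [(0.73, [463.0, 289.0], 2547)]
top teal1 [(0.91, [374.0, 259.0], 618), (0.63, [271.0, 257.0], 555), (0.24, [453.0, 221.0], 10522)]
top yellow1 [(0.95, [373.0, 185.0], 658), (0.93, [323.0, 269.0], 564), (0.92, [327.0, 190.0], 538), (0.88, [440.0, 125.0], 623), (0.65, [280.0, 311.0], 616), (0.57, [268.0, 206.0], 546)]
top book_a [(0.76, [179.0, 253.0], 1674), (0.74, [322.0, 268.0], 593), (0.69, [186.0, 187.0], 1522), (0.59, [211.0, 252.0], 228)]
top book_b [(0.76, [179.0, 253.0], 1674), (0.74, [322.0, 268.0], 593), (0.69, [186.0, 187.0], 1522), (0.59, [211.0, 252.0], 228)]
top book_c [(0.76, [179.0, 253.0], 1674), (0.74, [322.0, 268.0], 593), (0.69, [186.0, 187.0], 1522), (0.59, [211.0, 252.0], 228)]
top tray [(0.88, [205.0, 225.0], 5179)]
top carton [(0.96, [451.0, 221.0], 10464)]
top hardback [(0.59, [366.0, 130.0], 3722)]
top bell [(0.51, [176.0, 253.0], 1591)]
top plant [(0.76, [230.0, 131.0], 1166)]
1.25
```

```bash
cat > f0.py <<'E'
from h import *
import pickle
ims,D=pickle.load(open("d0.pkl","rb"))
def near(n,name,uv): return min(D[n,name],key=lambda d:np.hypot(*(np.array(d["point"])-uv)))["pixels"]
def pn(k,r): print(k,np.round(r[0],4).tolist(),round(r[1],3))
for nm,k,s,t in [("tealA","teal1",(266,187),(372,259)),("tealB","teal1",(369,178),(272,257)),
  ("yelA","yellow1",(267,247),(375,188)),("yelB","yellow1",(316,176),(322,268)),("yelC","yellow1",(386,220),(269,204)),
  ("blueA","yellow1",(322,241),(328,189))]:
    x0=toplane("top",t,.05)[:2]; r=[]
    for ms in (["scene","top"],["scene"],["top"]):
        m={n:near(n,k,s if n=="scene" else t) for n in ms}
        r.append(fit(lambda p:cup(*p),x0,m,[.01,.01]))
    pn(nm,r[0]); print("    ",np.round(r[1][0],4),np.round(r[2][0],4))
m={"scene":near("scene","carton",(169,250)),"top":near("top","carton",(451,221))}
x0=toplane("top",(456,220),.03)[:2]
pn("carton",fit(lambda p:box(p[0],p[1],0,p[2],.2,.3,.05),[*x0,0],m,[.01,.01,.1]))
# orange book top
for nm,s,t,z in [("orange",(460,147),(179,253),.124),("red",(486,205),(186,187),.094)]:
    x0=toplane("top",t,z+.03)[:2]
    m={"scene":near("scene","book_a",s),"top":near("top","book_a",t)}
    pn(nm,fit(lambda p:box(p[0],p[1],z,p[2],.11,.066,.03),[*x0,1.57],m,[.01,.01,.1]))
for k,s,t,z in [("hardback",(284,341),(366,130),.032),("plant",(463,289),(230,131),.05)]:
    print(k,toplane("top",t,z))
print("bell",toplane("top",(289,133),.03),"blue2",toplane("top",(282,309),.05),"blue3",toplane("top",(441,126),.05))
for uv in [(158,170),(222,162),(235,282),(170,288)]: print("traycorner",toplane("top",uv,.045))
E
python3 f0.py
```

```text
tealA [0.4446, -0.1124] 0.062
     [ 0.4477 -0.1129] [ 0.4433 -0.1127]
tealB [0.4551, 0.1233] 0.086
     [0.4551 0.1251] [0.4558 0.1218]
yelA [0.6108, -0.1237] 0.07
     [ 0.6108 -0.1237] [ 0.6087 -0.1237]
yelB [0.4257, 0.0056] 0.071
     [0.4261 0.0061] [0.4237 0.0053]
yelC [0.5872, 0.1298] 0.071
     [0.5888 0.1293] [0.5853 0.1292]
blueA [0.6149, -0.0149] 0.082
     [ 0.6165 -0.0147] [ 0.6137 -0.0162]
carton [0.5361, -0.3245, 1.4788] 0.025
orange [0.4701, 0.3212, 1.9452] 0.054
red [0.6189, 0.323, 1.5823] 0.048
hardback [ 0.76686189 -0.11413499  0.032     ]
plant [0.77011297 0.22705399 0.05      ]
bell [0.76551762 0.08102272 0.03      ] blue2 [0.32855076 0.1050332  0.05      ] blue3 [ 0.76685913 -0.29879945  0.05      ]
traycorner [0.67756437 0.40965794 0.045     ]
traycorner [0.69315112 0.24887253 0.045     ]
traycorner [0.39555655 0.21928488 0.045     ]
traycorner [0.38493773 0.37890856 0.045     ]
```

```bash
python3 - <<'E'
import cv2,numpy as np
a=cv2.imread("pics/top0.png")[150:300,140:260]; b=cv2.imread("pics/scene0.png")[120:270,390:540]
a=cv2.resize(a,(400,500),interpolation=2); b=cv2.resize(b,(400,400),interpolation=2)
b=np.vstack([b,np.zeros((100,400,3),np.uint8)])
cv2.imwrite("pics/crop0.png",np.hstack([a,b]))
E
```

```text
(no output)
```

View pics/crop0.png

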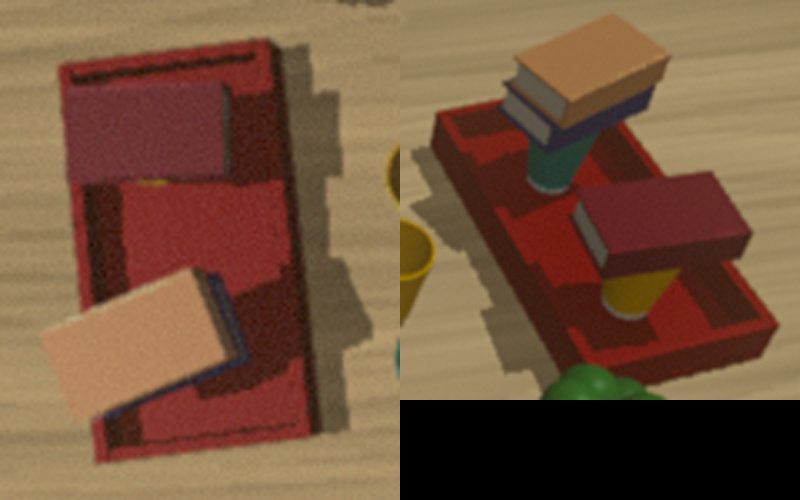

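The crop confirms orange on dark blue over the teal base, and red over the yellow base.

```bash
cat >> h.py <<'E'
def pose():
    s=readout.get_state(); q=s["orientation"]; return s,np.array(s["tcp_pos"]),Rn.from_quat(np.r_[q[1:],q[0]])
def Rdown(yaw):  # tool x down, tool y at yaw
    x=np.array([0,0,-1.]); y=np.array([np.cos(yaw),np.sin(yaw),0]); return Rn.from_matrix(np.c_[x,y,np.cross(x,y)])
def plan(wps):
    s,p,R=pose(); y=R.as_matrix()[:,1]
    print("t %.2f tcp %s yaw %.3f tilt %.3f j %s gap %.4f F %s"%(s["clock"],np.round(p,4),np.arctan2(y[1],y[0]),np.arccos(-R.as_matrix()[2,0]),np.round(s["joint_pos"],2),s["finger_gap"],np.round(s["wrist_force"],1)))
    for x,yy,z,yaw,g in wps:
        d=R.inv().apply(np.array([x,yy,z])-p); r=(R.inv()*Rdown(yaw)).as_rotvec()
        print("[%s,%d]"%(",".join("%.3f"%v for v in np.r_[d,r]),g))
E
python3 - <<'E'
from h import *
plan([(.3,-.1,.3,.374,0),(.3,-.1,.3,.374-np.pi,0)])
_,p,R=pose(); print(R.as_matrix().round(2))
E
```

```text
t 1.25 tcp [ 0.1938 -0.5414  0.2313] yaw -1.227 tilt 0.000 j [-1.37  0.31  0.05  1.3  -0.    1.43] gap 0.0854 F [-0.4 -1.3 -0.2]
[-0.069,-0.380,-0.249,-1.601,0.000,-0.000,0]
[-0.069,-0.380,-0.249,1.541,-0.000,-0.000,0]
[[-0.    0.34 -0.94]
 [-0.   -0.94 -0.34]
 [-1.    0.    0.  ]]
```

```bash
python3 - <<'E'
from h import *
plan([(.43,-.15,.26,-.3,0)])
E
```

```text
t 1.25 tcp [ 0.1938 -0.5414  0.2313] yaw -1.227 tilt 0.000 j [-1.37  0.31  0.05  1.3  -0.    1.43] gap 0.0854 F [-0.4 -1.3 -0.2]
[-0.029,-0.289,-0.354,-0.927,0.000,-0.000,0]
```

>>> {"fn": "drive_tool", "kwargs": {
  "moves": [
    [[-0.029,-0.289,-0.354,-0.927,0,0,0],[-0.029,-0.289,-0.354,-0.927,0,0,0],[-0.029,-0.289,-0.354,-0.927,0,0,0],[-0.029,-0.289,-0.354,-0.927,0,0,0],[-0.029,-0.289,-0.354,-0.927,0,0,0]]
  ],
  "squeeze": 40
}}

```text
clock: 1.88
tcp_pos: [0.3555, -0.2727, 0.2515]
orientation: [0.422, 0.568, 0.421, -0.568]
wrist_force: [1.3, 0.4, 0.0]
finger_gap: 0.0857
```

```bash
python3 - <<'E'
from h import *
plan([(.47,.31,.26,.374,0)])
E
```

```text
t 1.88 tcp [ 0.3555 -0.2727  0.2515] yaw -0.295 tilt 0.001 j [-0.83  0.06 -0.22  1.29  0.    1.03] gap 0.0857 F [1.3 0.4 0. ]
[-0.009,-0.060,-0.591,-0.669,0.001,-0.001,0]
```

>>> {"fn": "drive_tool", "kwargs": {
  "moves": [
    [[-0.009,-0.06,-0.591,-0.669,0,0,0],[-0.009,-0.06,-0.591,-0.669,0,0,0],[-0.009,-0.06,-0.591,-0.669,0,0,0],[-0.009,-0.06,-0.591,-0.669,0,0,0],[-0.009,-0.06,-0.591,-0.669,0,0,0]]
  ]
}}

```text
clock: 2.5
tcp_pos: [0.4153, 0.0343, 0.2563]
orientation: [0.585, 0.398, 0.584, -0.398]
wrist_force: [1.3, -0.3, 1.6]
finger_gap: 0.0852
```

```bash
python3 - <<'E'
from h import *
plan([(.47,.321,.22,.374,0)])
E
```

```text
t 2.50 tcp [0.4153 0.0343 0.2563] yaw 0.375 tilt 0.003 j [-0.11 -0.   -0.27  1.3  -0.    1.09] gap 0.0852 F [ 1.3 -0.3  1.6]
[0.036,0.156,-0.247,0.001,0.002,-0.002,0]
```

>>> {"fn": "drive_tool", "kwargs": {
  "moves": [
    [[0.036,0.156,-0.247,0,0.002,-0.002,0],[0.036,0.156,-0.247,0,0.002,-0.002,0],[0.036,0.156,-0.247,0,0.002,-0.002,0],[0.036,0.156,-0.247,0,0.002,-0.002,0],[0.036,0.156,-0.247,0,0.002,-0.002,0]]
  ]
}}

```text
clock: 3.12
tcp_pos: [0.47, 0.3239, 0.2197]
orientation: [0.585, 0.398, 0.585, -0.397]
wrist_force: [-0.3, -0.6, 0.4]
finger_gap: 0.0853
```

```bash
python3 - <<'E'
from h import *
plan([(.47,.321,.128,.374,0)])
im=cams.read_camera("wrist"); cv2.imwrite("pics/w1.png",im)
E
```

```text
t 3.12 tcp [0.47   0.3239 0.2197] yaw 0.377 tilt 0.000 j [0.46 0.31 0.01 1.27 0.   1.66] gap 0.0853 F [-0.3 -0.6  0.4]
[0.092,-0.001,0.003,0.003,-0.000,-0.000,0]
```

View pics/w1.png

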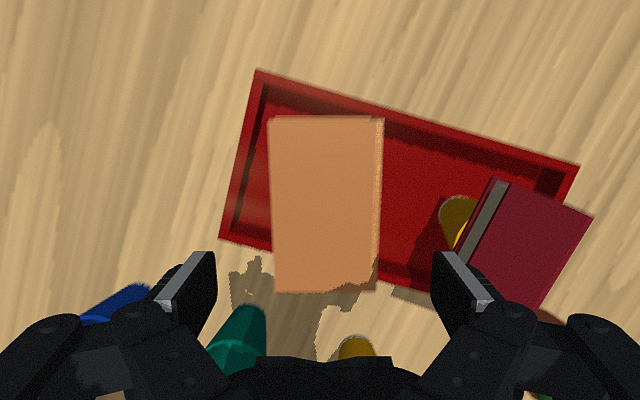

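The orange book spans columns 270–382, centred between the fingertips (215 and 433). I'll descend and grip.

>>> {"fn": "drive_tool", "kwargs": {
  "moves": [
    [[0.06,-0.001,0.003,0,0,0,0],[0.092,-0.001,0.003,0,0,0,0],[0.092,-0.001,0.003,0,0,0,0],[0.092,-0.001,0.003,0,0,0,230],[0.092,-0.001,0.003,0,0,0,230]]
  ],
  "squeeze": 40
}}

```text
clock: 3.8
tcp_pos: [0.4723, 0.3256, 0.1288]
orientation: [0.585, 0.399, 0.585, -0.395]
wrist_force: [1.4, -0.4, -1.0]
finger_gap: 0.0651
```

>>> {"fn": "drive_tool", "kwargs": {
  "moves": [
    [[0,0,0,0,0,0,230],[0,0,0,0,0,0,230],[-0.02,0,0,0,0,0,230],[-0.05,0,0,0,0,0,230],[-0.09,0,0,0,0,0,230]]
  ]
}}

```text
clock: 4.42
tcp_pos: [0.4713, 0.3248, 0.2189]
orientation: [0.585, 0.398, 0.586, -0.395]
wrist_force: [0.2, 0.8, -1.2]
finger_gap: 0.0654
```

```bash
python3 - <<'E'
from h import *
plan([(.47,-.3,.22,-.09,230)])
for n in ["wrist","scene"]:
  im=cams.read_camera(n); cv2.imwrite(f"pics/{n}2.png",im)
E
```

```text
t 4.42 tcp [0.4713 0.3248 0.2189] yaw 0.379 tilt 0.004 j [0.46 0.31 0.01 1.27 0.   1.65] gap 0.0654 F [ 0.2  0.8 -1.2]
[-0.004,-0.232,0.580,0.469,-0.004,-0.002,230]
```

View pics/wrist2.png

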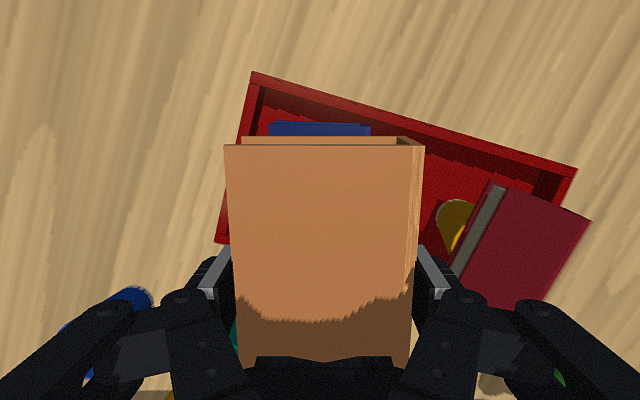

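View pics/scene2.png

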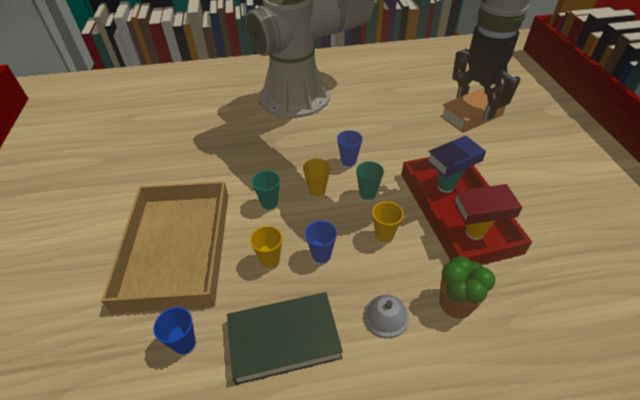

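Orange is held (gap 65 mm) and blue stayed behind on the teal base. Next, carry it to the carton.

>>> {"fn": "drive_tool", "kwargs": {
  "moves": [
    [[0,-0.232,0.58,0.469,-0.004,-0.002,230],[0,-0.232,0.58,0.469,-0.004,-0.002,230],[0,-0.232,0.58,0.469,-0.004,-0.002,230],[0,-0.232,0.58,0.469,-0.004,-0.002,230],[0,-0.232,0.58,0.469,-0.004,-0.002,230]]
  ]
}}

```text
clock: 5.15
tcp_pos: [0.4722, 0.0108, 0.2182]
orientation: [0.478, 0.525, 0.476, -0.518]
wrist_force: [0.5, -0.3, -1.1]
finger_gap: 0.0649
```

```bash
python3 - <<'E'
from h import *
plan([(.471,-.3185,.2,-.09,230)])
E
```

```text
t 5.15 tcp [0.4722 0.0108 0.2182] yaw -0.090 tilt 0.011 j [-0.15  0.11 -0.24  1.21  0.01  1.51] gap 0.0649 F [ 0.5 -0.3 -1.1]
[0.017,0.028,0.328,0.000,-0.005,-0.009,230]
```

>>> {"fn": "drive_tool", "kwargs": {
  "moves": [
    [[0.017,0.028,0.328,0,-0.005,-0.009,230],[0.017,0.028,0.328,0,-0.005,-0.009,230],[0.017,0.028,0.328,0,-0.005,-0.009,230],[0.017,0.028,0.328,0,-0.005,-0.009,230],[0.017,0.028,0.328,0,-0.005,-0.009,230]]
  ]
}}

```text
clock: 5.78
tcp_pos: [0.4704, -0.3013, 0.2001]
orientation: [0.477, 0.522, 0.477, -0.522]
wrist_force: [0.5, 0.4, -0.7]
finger_gap: 0.0654
```

```bash
python3 - <<'E'
from h import *
plan([(.471,-.3185,.07,-.09,230),(.471,-.3185,.012,-.09,230)])
im=cams.read_camera("wrist"); cv2.imwrite("pics/w3.png",im)
E
```

```text
t 5.78 tcp [ 0.4704 -0.3013  0.2001] yaw -0.090 tilt 0.001 j [-0.71  0.29 -0.06  1.22  0.    0.95] gap 0.0654 F [ 0.5  0.4 -0.7]
[0.130,0.002,0.017,0.000,-0.001,-0.000,230]
[0.188,0.002,0.017,0.000,-0.001,-0.000,230]
```

View pics/w3.png

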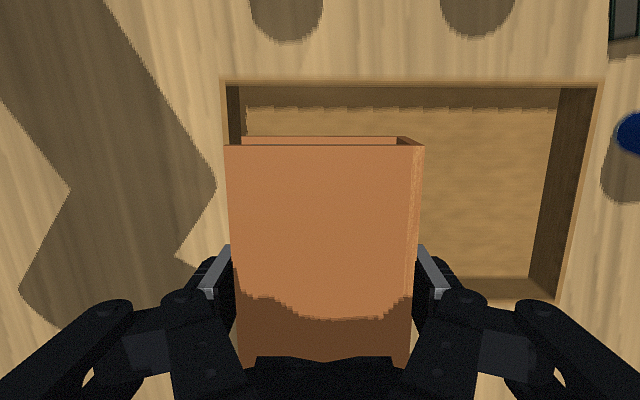

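The book is square with the carton. Lowering.

>>> {"fn": "drive_tool", "kwargs": {
  "moves": [
    [[0.05,0.002,0.017,0,0,0,230],[0.11,0.002,0.017,0,0,0,230],[0.165,0.002,0.017,0,0,0,230],[0.188,0.002,0.017,0,0,0,230],[0.188,0.002,0.017,0,0,0,230]]
  ]
}}

```text
clock: 6.45
tcp_pos: [0.4695, -0.3261, 0.0093]
orientation: [-0.476, -0.522, -0.475, 0.525]
wrist_force: [-0.3, -0.7, -1.8]
finger_gap: 0.0651
```

>>> {"fn": "drive_tool", "kwargs": {
  "moves": [
    [[0,0,0,0,0,0,0],[0,0,0,0,0,0,0],[-0.04,0,0,0,0,0,0],[-0.1,0,0,0,0,0,0],[-0.16,0,0,0,0,0,0]]
  ]
}}

```text
clock: 7.08
tcp_pos: [0.4698, -0.3255, 0.1713]
orientation: [-0.476, -0.522, -0.475, 0.525]
wrist_force: [1.5, -1.5, 0.2]
finger_gap: 0.0854
```

```bash
cat > look.py <<'E'
from h import *
import sys
def look(tag,names,cs=("scene","top")):
    D={}
    for n in cs:
        cv2.imwrite(f"pics/{n}_{tag}.png",cams.read_camera(n))
        for k in names: D[n,k]=find(n,k,.1)
    return D
def near(D,n,k,uv,mx=25):
    r=[d for d in D[n,k] if np.hypot(*(np.array(d["point"])-uv))<mx]
    return min(r,key=lambda d:np.hypot(*(np.array(d["point"])-uv)))["pixels"] if r else None
def fitbook(D,x,y,z,yaw):
    c=np.array([[x,y,z+.025]]); m={}
    for n in ("scene","top"):
        if (n,"book_a") in D:
            q=near(D,n,"book_a",proj(n,c)[0])
            if q is not None: m[n]=q
    print(list(m)); return fit(lambda p:box(p[0],p[1],z,p[2],.11,.066,.03),[x,y,yaw],m,[.01,.01,.1]) if m else None
E
python3 - <<'E'
from look import *
D=look("b",["book_a"])
print(fitbook(D,.47,.32,.094,1.945)); print(fitbook(D,.619,.323,.094,1.58)); print(fitbook(D,.471,-.3185,.005,1.48))
plan([(.47,.31,.22,.374,0)])
E
```

```text
['scene', 'top']
(array([0.46875433, 0.31736486, 1.90958313]), np.float64(0.04984196622371079))
['scene', 'top']
(array([0.61899953, 0.32231619, 1.60457766]), np.float64(0.05391689479291645))
['scene', 'top']
(array([ 0.46964008, -0.32916614,  1.48017658]), np.float64(0.07890996228772734))
t 7.28 tcp [ 0.471  -0.3265  0.1714] yaw -0.096 tilt 0.006 j [-0.74  0.33 -0.08  1.16 -0.    0.92] gap 0.0853 F [ 0.3 -0.1 -0.7]
[-0.053,-0.062,-0.633,-0.470,0.006,-0.000,0]
```

View pics/scene_b.png

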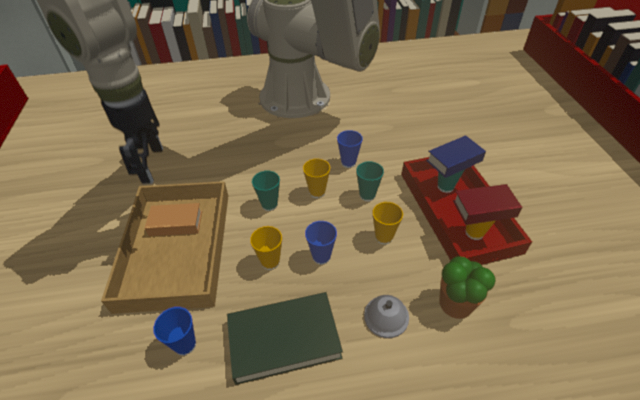

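Orange lies flat in the carton at (173,217), and blue is at (0.469,0.317). Going for the blue one.

>>> {"fn": "drive_tool", "kwargs": {
  "moves": [
    [[-0.05,-0.062,-0.633,-0.45,0.006,0,0],[-0.05,-0.062,-0.633,-0.45,0.006,0,0],[-0.05,-0.062,-0.633,-0.45,0.006,0,0],[-0.05,-0.062,-0.633,-0.45,0.006,0,0],[-0.05,-0.062,-0.633,-0.45,0.006,0,0]]
  ]
}}

```text
clock: 7.9
tcp_pos: [0.4685, -0.012, 0.1914]
orientation: [0.58, 0.404, 0.581, -0.405]
wrist_force: [1.1, 0.1, -0.1]
finger_gap: 0.0853
```

```bash
python3 - <<'E'
from h import *
plan([(.469,.318,.19,.339,0)])
E
```

```text
t 7.90 tcp [ 0.4685 -0.012   0.1914] yaw 0.354 tilt 0.002 j [-0.2   0.13 -0.29  1.16 -0.    1.02] gap 0.0853 F [ 1.1  0.1 -0.1]
[0.002,0.115,-0.309,0.015,-0.001,0.002,0]
```

>>> {"fn": "drive_tool", "kwargs": {
  "moves": [
    [[0.002,0.115,-0.309,0.015,0,0.002,0],[0.002,0.115,-0.309,0.015,0,0.002,0],[0.002,0.115,-0.309,0.015,0,0.002,0],[0.002,0.115,-0.309,0.015,0,0.002,0],[0.002,0.115,-0.309,0.015,0,0.002,0]]
  ]
}}

```text
clock: 8.52
tcp_pos: [0.4681, 0.3002, 0.1879]
orientation: [0.576, 0.408, 0.578, -0.409]
wrist_force: [0.4, 0.7, -1.1]
finger_gap: 0.0856
```

```bash
python3 - <<'E'
from h import *
im=cams.read_camera("wrist"); cv2.imwrite("pics/w4.png",im)
plan([(.469,.318,.098,.339,0)])
E
```

```text
t 8.57 tcp [0.4677 0.307  0.1875] yaw 0.345 tilt 0.005 j [ 0.43  0.3  -0.08  1.19  0.01  1.66] gap 0.0855 F [2.  5.8 1.5]
[0.090,0.005,-0.009,0.006,-0.005,0.000,0]
```

View pics/w4.png

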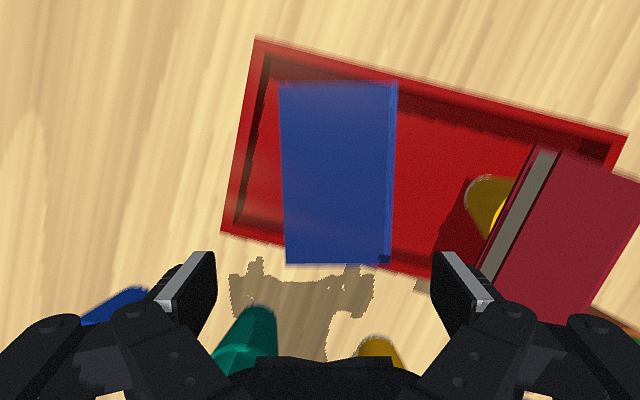

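The blue book is centred at column about 338, fingers at 324. The planned +5 mm shift in y covers that.

>>> {"fn": "drive_tool", "kwargs": {
  "moves": [
    [[0.05,0.006,-0.009,0,0,0,0],[0.09,0.006,-0.009,0,0,0,0],[0.09,0.006,-0.009,0,0,0,0],[0.09,0.006,-0.009,0,0,0,230],[0.09,0.006,-0.009,0,0,0,230]]
  ]
}}

```text
clock: 9.2
tcp_pos: [0.4715, 0.3182, 0.0996]
orientation: [0.577, 0.409, 0.579, -0.405]
wrist_force: [-0.0, -0.0, -1.2]
finger_gap: 0.065
```

>>> {"fn": "drive_tool", "kwargs": {
  "moves": [
    [[0,0,0,0,0,0,230],[0,0,0,0,0,0,230],[-0.02,0,0,0,0,0,230],[-0.06,0,0,0,0,0,230],[-0.12,0,0,0,0,0,230]]
  ]
}}

```text
clock: 9.82
tcp_pos: [0.4702, 0.3167, 0.2192]
orientation: [0.576, 0.408, 0.58, -0.406]
wrist_force: [0.6, 0.7, -0.7]
finger_gap: 0.0651
```

```bash
python3 - <<'E'
from h import *
plan([(.601,-.3305,.2,-.09,230)])
E
```

```text
t 9.82 tcp [0.4702 0.3167 0.2192] yaw 0.344 tilt 0.006 j [ 0.45  0.3  -0.    1.27  0.01  1.68] gap 0.0651 F [ 0.6  0.7 -0.7]
[0.016,-0.095,0.654,0.434,-0.005,0.002,230]
```

>>> {"fn": "drive_tool", "kwargs": {
  "moves": [
    [[0.01,-0.095,0.654,0.434,-0.005,0.002,230],[0.01,-0.095,0.654,0.434,-0.005,0.002,230],[0.01,-0.095,0.654,0.434,-0.005,0.002,230],[0.01,-0.095,0.654,0.434,-0.005,0.002,230],[0.01,-0.095,0.654,0.434,-0.005,0.002,230]]
  ]
}}

```text
clock: 10.45
tcp_pos: [0.5329, 0.009, 0.2135]
orientation: [0.477, 0.522, 0.477, -0.522]
wrist_force: [1.2, -0.7, -1.9]
finger_gap: 0.0654
```

```bash
python3 - <<'E'
from h import *
plan([(.601,-.3305,.18,-.09,230)])
E
```

```text
t 10.45 tcp [0.5329 0.009  0.2135] yaw -0.090 tilt 0.001 j [-0.13  0.24 -0.1   1.23  0.    1.53] gap 0.0654 F [ 1.2 -0.7 -1.9]
[0.034,0.098,0.332,-0.000,-0.000,-0.001,230]
```

>>> {"fn": "drive_tool", "kwargs": {
  "moves": [
    [[0.034,0.098,0.332,0,0,0,230],[0.034,0.098,0.332,0,0,0,230],[0.034,0.098,0.332,0,0,0,230],[0.034,0.098,0.332,0,0,0,230],[0.034,0.098,0.332,0,0,0,230]]
  ]
}}

```text
clock: 11.08
tcp_pos: [0.5936, -0.2962, 0.1832]
orientation: [0.477, 0.522, 0.477, -0.522]
wrist_force: [0.9, -0.0, -1.4]
finger_gap: 0.0652
```

```bash
python3 - <<'E'
from h import *
plan([(.601,-.3305,.014,-.09,230)])
E
```

```text
t 11.07 tcp [ 0.5936 -0.2962  0.1832] yaw -0.090 tilt 0.001 j [-0.58  0.5   0.21  1.28  0.    1.08] gap 0.0652 F [ 0.9 -0.  -1.4]
[0.169,0.010,0.034,-0.000,-0.000,-0.001,230]
```

>>> {"fn": "drive_tool", "kwargs": {
  "moves": [
    [[0,0.01,0.034,0,0,0,230],[0.05,0.01,0.034,0,0,0,230],[0.11,0.01,0.034,0,0,0,230],[0.15,0.01,0.034,0,0,0,230],[0.169,0.01,0.034,0,0,0,230]]
  ]
}}

```text
clock: 11.7
tcp_pos: [0.599, -0.3299, 0.0112]
orientation: [0.476, 0.522, 0.478, -0.522]
wrist_force: [-0.7, -1.1, -1.3]
finger_gap: 0.0651
```

```bash
python3 - <<'E'
from h import *
plan([(.601,-.3305,.010,-.09,230)])
E
```

```text
t 11.70 tcp [ 0.599  -0.3299  0.0112] yaw -0.091 tilt 0.004 j [-0.62  0.65  0.03  0.95  0.    1.04] gap 0.0651 F [-0.7 -1.1 -1.3]
[0.001,0.002,0.000,-0.001,-0.002,0.003,230]
```

>>> {"fn": "drive_tool", "kwargs": {
  "moves": [
    [[0.001,0,0,0,0,0,0],[0.001,0,0,0,0,0,0],[-0.04,0,0,0,0,0,0],[-0.1,0,0,0,0,0,0],[-0.16,0,0,0,0,0,0]]
  ]
}}

```text
clock: 12.32
tcp_pos: [0.6001, -0.3308, 0.1758]
orientation: [0.477, 0.522, 0.477, -0.522]
wrist_force: [0.9, -0.6, -0.9]
finger_gap: 0.0858
```

```bash
python3 - <<'E'
from h import *
plan([(.615,.31,.2,.03,0)])
E
```

```text
t 12.32 tcp [ 0.6001 -0.3308  0.1758] yaw -0.090 tilt 0.001 j [-0.62  0.55  0.27  1.29  0.    1.04] gap 0.0858 F [ 0.9 -0.6 -0.9]
[-0.024,-0.043,-0.640,-0.120,-0.000,-0.001,0]
```

>>> {"fn": "drive_tool", "kwargs": {
  "moves": [
    [[-0.024,-0.043,-0.64,-0.12,0,0,0],[-0.024,-0.043,-0.64,-0.12,0,0,0],[-0.024,-0.043,-0.64,-0.12,0,0,0],[-0.024,-0.043,-0.64,-0.12,0,0,0],[-0.024,-0.043,-0.64,-0.12,0,0,0]]
  ]
}}

```text
clock: 12.95
tcp_pos: [0.6082, -0.0165, 0.1886]
orientation: [0.509, 0.494, 0.505, -0.491]
wrist_force: [-0.4, 1.3, -0.4]
finger_gap: 0.0854
```

```bash
python3 - <<'E'
from h import *
plan([(.619,.322,.19,.02,0)])
E
```

```text
t 12.95 tcp [ 0.6082 -0.0165  0.1886] yaw 0.029 tilt 0.007 j [-0.16  0.39  0.05  1.22  0.    1.38] gap 0.0854 F [-0.4  1.3 -0.4]
[-0.002,0.021,-0.338,0.009,0.001,-0.007,0]
```

>>> {"fn": "drive_tool", "kwargs": {
  "moves": [
    [[-0.002,0.021,-0.338,0.009,0.001,-0.007,0],[-0.002,0.021,-0.338,0.009,0.001,-0.007,0],[-0.002,0.021,-0.338,0.009,0.001,-0.007,0],[-0.002,0.021,-0.338,0.009,0.001,-0.007,0],[-0.002,0.021,-0.338,0.009,0.001,-0.007,0]]
  ]
}}

```text
clock: 13.58
tcp_pos: [0.6191, 0.2965, 0.1935]
orientation: [0.506, 0.497, 0.504, -0.493]
wrist_force: [0.1, 0.7, 0.7]
finger_gap: 0.0854
```

```bash
python3 - <<'E'
from h import *
im=cams.read_camera("wrist"); cv2.imwrite("pics/w5.png",im)
plan([(.619,.322,.098,.02,0)])
E
```

```text
t 13.62 tcp [0.6181 0.3045 0.193 ] yaw 0.027 tilt 0.008 j [0.34 0.55 0.31 1.33 0.   1.88] gap 0.0856 F [0.7 3.1 0. ]
[0.095,0.001,-0.017,0.007,-0.007,-0.005,0]
```

View pics/w5.png

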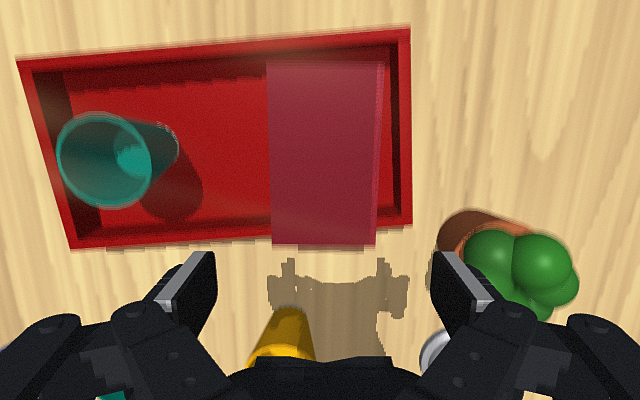

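The red book is centred (column 323), and the teal base is open at (105,160).

>>> {"fn": "drive_tool", "kwargs": {
  "moves": [
    [[0,0.001,-0.017,0,-0.007,-0.005,0],[0.06,0.001,-0.017,0,-0.007,-0.005,0],[0.095,0.001,-0.017,0,-0.007,-0.005,0],[0.095,0.001,-0.017,0,-0.007,-0.005,0],[0.095,0.001,-0.017,0,-0.007,-0.005,230]]
  ]
}}

```text
clock: 14.25
tcp_pos: [0.6207, 0.3226, 0.1013]
orientation: [0.508, 0.495, 0.506, -0.492]
wrist_force: [0.1, 0.7, 0.3]
finger_gap: 0.0699
```

>>> {"fn": "drive_tool", "kwargs": {
  "moves": [
    [[0,0,0,0,0,0,230],[0,0,0,0,0,0,230],[-0.02,0,0,0,0,0,230],[-0.06,0,0,0,0,0,230],[-0.12,0,0,0,0,0,230]]
  ]
}}

```text
clock: 14.88
tcp_pos: [0.6191, 0.3219, 0.2208]
orientation: [0.507, 0.493, 0.506, -0.493]
wrist_force: [1.6, 0.1, -0.9]
finger_gap: 0.0647
```

```bash
python3 - <<'E'
from h import *
plan([(.471,-.327,.22,-.09,230)])
E
```

```text
t 14.88 tcp [0.6191 0.3219 0.2208] yaw 0.027 tilt 0.001 j [ 0.36  0.57  0.41  1.42 -0.    1.91] gap 0.0647 F [ 1.6  0.1 -0.9]
[0.001,-0.166,0.645,0.117,0.000,-0.001,230]
```

```bash
python3 - <<'E'
from h import *
plan([(.599,-.330,.2,-.09,230)])
E
```

```text
t 14.88 tcp [0.6191 0.3219 0.2208] yaw 0.027 tilt 0.001 j [ 0.36  0.57  0.41  1.42 -0.    1.91] gap 0.0647 F [ 1.6  0.1 -0.9]
[0.021,-0.038,0.651,0.117,0.000,-0.001,230]
```

>>> {"fn": "drive_tool", "kwargs": {
  "moves": [
    [[0.021,-0.038,0.651,0.117,0,0,230],[0.021,-0.038,0.651,0.117,0,0,230],[0.021,-0.038,0.651,0.117,0,0,230],[0.021,-0.038,0.651,0.117,0,0,230],[0.021,-0.038,0.651,0.117,0,0,230]]
  ]
}}

```text
clock: 15.5
tcp_pos: [0.6099, 0.0083, 0.2118]
orientation: [0.478, 0.522, 0.476, -0.521]
wrist_force: [1.5, -0.3, -1.6]
finger_gap: 0.0655
```

```bash
python3 - <<'E'
from h import *
plan([(.599,-.330,.16,-.09,230)])
E
```

```text
t 15.50 tcp [0.6099 0.0083 0.2118] yaw -0.090 tilt 0.002 j [-0.12  0.39  0.1   1.29 -0.    1.54] gap 0.0655 F [ 1.5 -0.3 -1.6]
[0.052,0.019,0.338,0.000,0.000,-0.002,230]
```

>>> {"fn": "drive_tool", "kwargs": {
  "moves": [
    [[0.052,0.019,0.338,0,0,-0.002,230],[0.052,0.019,0.338,0,0,-0.002,230],[0.052,0.019,0.338,0,0,-0.002,230],[0.052,0.019,0.338,0,0,-0.002,230],[0.052,0.019,0.338,0,0,-0.002,230]]
  ]
}}

```text
clock: 16.12
tcp_pos: [0.5995, -0.3008, 0.1652]
orientation: [0.478, 0.522, 0.476, -0.522]
wrist_force: [1.4, -0.1, -0.5]
finger_gap: 0.0649
```

```bash
python3 - <<'E'
from h import *
im=cams.read_camera("wrist"); cv2.imwrite("pics/w6.png",im)
plan([(.599,-.330,.0445,-.09,230)])
E
```

```text
t 16.18 tcp [ 0.5983 -0.3093  0.1631] yaw -0.097 tilt 0.006 j [-0.59  0.53  0.21  1.24 -0.    1.07] gap 0.0649 F [ 1.9 -5.4 -2.5]
[0.119,0.003,0.020,-0.007,0.006,-0.001,230]
```

View pics/w6.png

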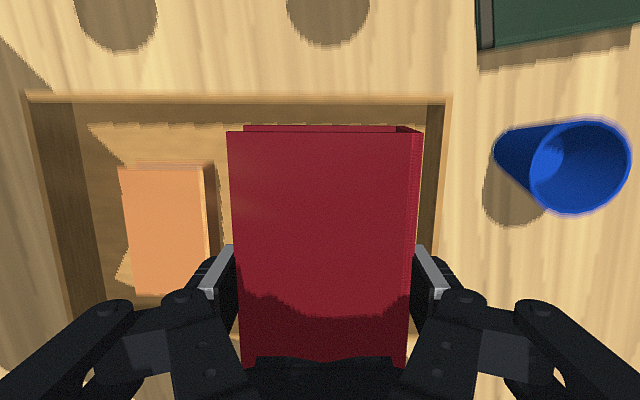

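Red is held square over the blue book's slot, and orange lies alongside. Lowering.

>>> {"fn": "drive_tool", "kwargs": {
  "moves": [
    [[0,0.003,0.02,-0.007,0.006,0,230],[0.05,0.003,0.02,-0.007,0.006,0,230],[0.1,0.003,0.02,-0.007,0.006,0,230],[0.118,0.003,0.02,-0.007,0.006,0,230],[0.118,0.003,0.02,-0.007,0.006,0,230]]
  ]
}}

```text
clock: 16.8
tcp_pos: [0.5991, -0.3298, 0.0455]
orientation: [0.477, 0.522, 0.477, -0.522]
wrist_force: [0.7, -0.6, -1.1]
finger_gap: 0.0648
```

```bash
python3 - <<'E'
from h import *
plan([(.599,-.330,.042,-.09,230)])
E
```

```text
t 16.80 tcp [ 0.5991 -0.3298  0.0455] yaw -0.090 tilt 0.001 j [-0.62  0.62  0.07  1.02  0.    1.04] gap 0.0648 F [ 0.7 -0.6 -1.1]
[0.004,-0.000,0.000,0.000,-0.001,0.000,230]
```

>>> {"fn": "drive_tool", "kwargs": {
  "moves": [
    [[0.003,0,0,0,0,0,230],[0.003,0,0,0,0,0,0],[0.003,0,0,0,0,0,0],[-0.04,0,0,0,0,0,0],[-0.1,0,0,0,0,0,0]]
  ]
}}

```text
clock: 17.42
tcp_pos: [0.598, -0.3291, 0.1449]
orientation: [-0.475, -0.522, -0.479, 0.522]
wrist_force: [0.8, -0.4, -0.0]
finger_gap: 0.0853
```

>>> {"fn": "drive_tool", "kwargs": {
  "moves": [
    [[-0.03,0,-0.02,0,0,0,0],[-0.05,0,-0.08,0,0,0,0],[-0.06,0,-0.11,0,0,0,0],[-0.06,0,-0.11,0,0,0,0],[-0.06,0,-0.11,0,0,0,0]]
  ]
}}

```text
clock: 18.05
tcp_pos: [0.6081, -0.2202, 0.2052]
orientation: [-0.476, -0.522, -0.478, 0.522]
wrist_force: [-0.7, 0.3, 0.2]
finger_gap: 0.0854
```

```bash
cat > cups.py <<'E'
from look import *
def cups(tag,pos,cs=("scene","top")):
    D=look(tag,["teal1","yellow1"],cs); out={}
    for nm,(k,x,y,z) in pos.items():
        c=np.array([[x,y,z+.05]]); m={}
        for n in cs:
            q=near(D,n,k,proj(n,c)[0],14)
            if q is not None: m[n]=q
        if m:
            r=fit(lambda p:cup(p[0],p[1],z),[x,y],m,[.01,.01]); out[nm]=r[0]; print(nm,list(m),np.round(r[0],4),round(r[1],3))
        else: print(nm,"none")
    return D,out
POS=dict(bT=("teal1",.468,.307,.01),bY=("yellow1",.608,.321,.01),tA=("teal1",.4446,-.1124,0),tB=("teal1",.4551,.1233,0),yA=("yellow1",.6108,-.1237,0),yB=("yellow1",.4257,.0056,0),yC=("yellow1",.5872,.1298,0))
E
python3 - <<'E'
from cups import *
D,o=cups("c",POS)
print(o)
for b in [(.47,-.327,.005),(.599,-.33,.035)]:
    D=D|look("c",["book_a"]); print(fitbook(D,*b,1.48))
plan([(.6,-.1237,.15,-.09,0)])
E
```

```text
bT none
bY none
tA ['scene', 'top'] [ 0.446 -0.113] 0.052
tB ['scene', 'top'] [0.4557 0.1239] 0.054
yA ['scene', 'top'] [ 0.6094 -0.1239] 0.061
yB ['scene', 'top'] [0.4234 0.0051] 0.072
yC ['scene', 'top'] [0.5868 0.1284] 0.066
{'tA': array([ 0.44601633, -0.11303023]), 'tB': array([0.45570134, 0.12394979]), 'yA': array([ 0.60941369, -0.12387605]), 'yB': array([0.42339785, 0.00507156]), 'yC': array([0.58676092, 0.12838627])}
['scene']
(array([ 0.47236254, -0.32962218,  1.45057985]), np.float64(0.22058380981041226))
['scene']
(array([ 0.60213433, -0.32816683,  1.48210318]), np.float64(0.043066516347237904))
t 18.75 tcp [ 0.6081 -0.2198  0.2051] yaw -0.090 tilt 0.004 j [-0.47  0.47  0.21  1.32  0.    1.19] gap 0.0855 F [0.1 0.3 0.2]
[0.055,-0.016,-0.095,0.000,-0.003,0.004,0]
```

View pics/scene_c.png

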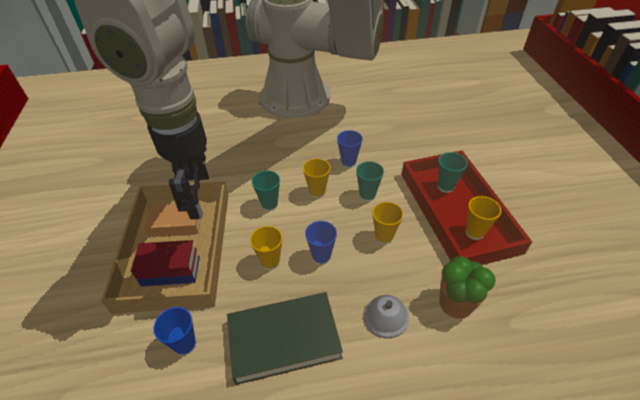

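View pics/top_c.png

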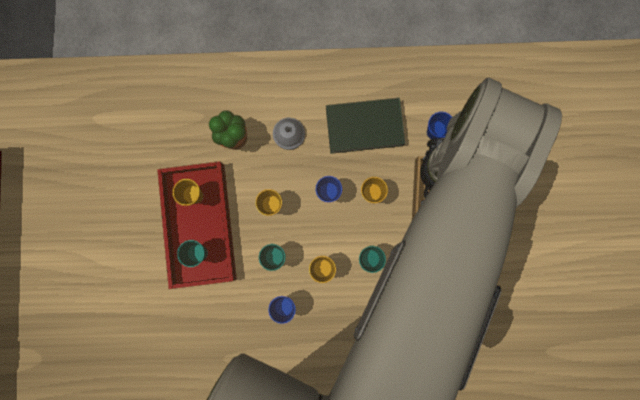

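Books are all in the carton, with red stacked squarely on blue at (165,262) and orange at (170,215). Both base tumblers are now visible in the tray at (451,172) and (483,217). Next I'll locate those.

```bash
python3 - <<'E'
from look import *
D=look("d",["base_teal","base_yellow"])
for (n,k),r in D.items(): print(n,k,[(round(d["conf"],2),np.round(d["point"]).tolist(),int(d["pixels"].sum())) for d in r])
for k,x,y in [("base_teal",.468,.307),("base_yellow",.608,.321)]:
    c=np.array([[x,y,.06]])
    ms={n:near(D,n,k,proj(n,c)[0],18) for n in("scene","top")}
    for s in (["scene","top"],["scene"],["top"]):
        m={n:ms[n] for n in s if ms[n] is not None}
        if m: r=fit(lambda p:cup(p[0],p[1],.01),[x,y],m,[.01,.01]); print(k,list(m),np.round(r[0],4),round(r[1],3))
plan([(.6094,-.1239,.16,-.09,0)])
E
```

```text
scene base_teal [(0.94, [450.0, 170.0], 910)]
scene base_yellow [(0.57, [382.0, 218.0], 993), (0.48, [461.0, 214.0], 6914)]
top base_teal [(0.91, [193.0, 252.0], 628), (0.39, [186.0, 195.0], 636)]
top base_yellow [(0.67, [186.0, 194.0], 637)]
base_teal ['scene', 'top'] [0.47   0.3141] 0.063
base_teal ['scene'] [0.4715 0.3148] 0.038
base_teal ['top'] [0.4688 0.3135] 0.049
base_yellow ['scene', 'top'] [0.6147 0.3238] 0.517
base_yellow ['scene'] [0.5413 0.3277] 0.87
base_yellow ['top'] [0.6149 0.3243] 0.05
t 19.05 tcp [ 0.6081 -0.2197  0.2052] yaw -0.090 tilt 0.004 j [-0.47  0.47  0.21  1.32  0.    1.19] gap 0.0852 F [-0.5  0.   0.5]
[0.045,-0.007,-0.095,0.000,-0.003,0.003,0]
```

Base teal is at (0.470,0.314) and base yellow at about (0.615,0.324). I'm nearest yellow A, so I'll start there.

>>> {"fn": "drive_tool", "kwargs": {
  "moves": [
    [[0.03,-0.006,-0.06,0,-0.003,0.003,0],[0.05,-0.007,-0.096,0,-0.003,0.003,0],[0.05,-0.007,-0.096,0,-0.003,0.003,0],[0.05,-0.007,-0.096,0,-0.003,0.003,0],[0.05,-0.007,-0.096,0,-0.003,0.003,0]]
  ]
}}

```text
clock: 19.68
tcp_pos: [0.6103, -0.1246, 0.1564]
orientation: [0.477, 0.522, 0.476, -0.522]
wrist_force: [0.3, 0.2, 0.6]
finger_gap: 0.0854
```

```bash
cat >> h.py <<'E'
def wrist_center(uv,z):
    "world point on plane z under wrist pixel uv"
    s,p,R=pose(); M=P["wrist"]["mount"]; d=np.linalg.inv(P["wrist"]["mtx"])@np.array([uv[0],uv[1],1.])
    o=p+R.apply(M[:3,3]); d=R.apply(M[:3,:3]@d); k=(z-o[2])/d[2]; return o+k*d
def wproj(X,p,R):
    M=P["wrist"]["mount"]; t=R.inv().apply(np.asarray(X)-p); c=(t-M[:3,3])@M[:3,:3]; q=c@P["wrist"]["mtx"].T; return q[:,:2]/q[:,2:]
E
python3 - <<'E'
from h import *
s,p,R=pose()
im=cams.read_camera("wrist")
for c,z in [((.6094,-.1239),0)]:
    for u,v in wproj(cup(*c,z),p,R): cv2.circle(im,(int(u),int(v)),1,(255,255,255),-1)
cv2.imwrite("pics/w7.png",im)
plan([(.6094,-.1239,.056,-.09,0)])
E
```

```text
t 19.73 tcp [ 0.6102 -0.1247  0.1563] yaw -0.091 tilt 0.002 j [-0.33  0.43  0.04  1.17 -0.    1.33] gap 0.0854 F [ 0.2 -0.2 -0.2]
[0.100,-0.001,-0.001,-0.001,0.001,-0.001,0]
```

View pics/w7.png

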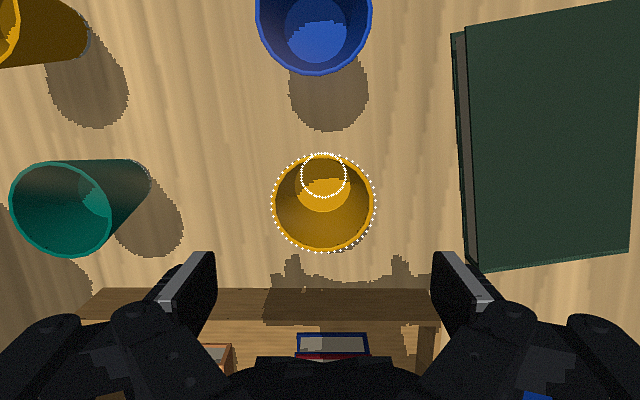

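The projected rim (white dots) matches the yellow tumbler at (323,203) to within about 2 px. Descend and grip.

>>> {"fn": "drive_tool", "kwargs": {
  "moves": [
    [[0.05,-0.001,0,0,0,0,0],[0.1,-0.001,0,0,0,0,0],[0.1,-0.001,0,0,0,0,0],[0.1,-0.001,0,0,0,0,230],[0.1,-0.001,0,0,0,0,230]]
  ],
  "squeeze": 30
}}

```text
clock: 20.35
tcp_pos: [0.6111, -0.1257, 0.0594]
orientation: [0.479, 0.523, 0.475, -0.522]
wrist_force: [-0.7, -0.4, 0.7]
finger_gap: 0.0627
```

>>> {"fn": "drive_tool", "kwargs": {
  "moves": [
    [[0,0,0,0,0,0,230],[0,0,0,0,0,0,230],[-0.02,0,0,0,0,0,230],[-0.06,0,0,0,0,0,230],[-0.06,0,0,0,0,0,230]]
  ]
}}

```text
clock: 20.98
tcp_pos: [0.6134, -0.1263, 0.1233]
orientation: [0.481, 0.524, 0.472, -0.52]
wrist_force: [0.7, 0.1, -1.1]
finger_gap: 0.0621
```

```bash
python3 - <<'E'
from h import *
for n in ["wrist","scene"]: cv2.imwrite(f"pics/{n}8.png",cams.read_camera(n))
a=cv2.imread("pics/wrist8.png"); b=cv2.imread("pics/scene8.png")[150:300,200:440]
cv2.imwrite("pics/c8.png",np.vstack([cv2.resize(a,(480,300)),cv2.resize(b,(480,300))]))
plan([(.615,.324,.24,-.09,230)])
E
```

```text
t 21.07 tcp [ 0.6111 -0.1255  0.1197] yaw -0.092 tilt 0.007 j [-0.33  0.45 -0.03  1.09 -0.    1.33] gap 0.0626 F [-1.4 -0.1 -2.2]
[-0.122,-0.036,-0.448,-0.002,0.002,-0.006,230]
```

View pics/c8.png

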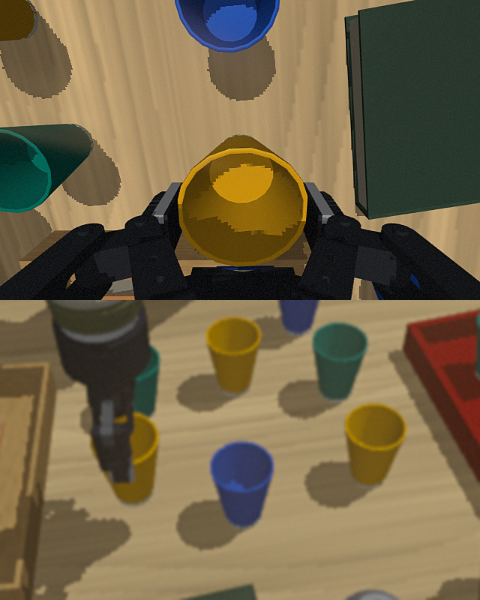

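The tumbler is held upright at a 62 mm gap. Lift, then carry it to the yellow base.

>>> {"fn": "drive_tool", "kwargs": {
  "moves": [
    [[-0.06,0,0,0,0.002,-0.006,230],[-0.1,-0.004,-0.05,0,0.002,-0.006,230],[-0.1,-0.036,-0.448,0,0.002,-0.006,230],[-0.1,-0.036,-0.448,0,0.002,-0.006,230],[-0.1,-0.036,-0.448,0,0.002,-0.006,230]]
  ]
}}

```text
clock: 21.7
tcp_pos: [0.6123, 0.1129, 0.2169]
orientation: [-0.476, -0.522, -0.477, 0.523]
wrist_force: [0.9, -0.0, -0.7]
finger_gap: 0.0619
```

```bash
python3 - <<'E'
from h import *
plan([(.615,.324,.22,-.09,230)])
E
```

```text
t 21.70 tcp [0.6123 0.1129 0.2169] yaw -0.092 tilt 0.002 j [ 0.05  0.41  0.16  1.32 -0.    1.72] gap 0.0619 F [ 0.9 -0.  -0.7]
[-0.003,-0.017,-0.210,-0.002,0.001,0.002,230]
```

>>> {"fn": "drive_tool", "kwargs": {
  "moves": [
    [[-0.003,-0.017,-0.21,-0.002,0,0.002,230],[-0.003,-0.017,-0.21,-0.002,0,0.002,230],[-0.003,-0.017,-0.21,-0.002,0,0.002,230],[-0.003,-0.017,-0.21,-0.002,0,0.002,230],[-0.003,-0.017,-0.21,-0.002,0,0.002,230]]
  ]
}}

```text
clock: 22.32
tcp_pos: [0.6133, 0.3258, 0.2172]
orientation: [-0.478, -0.52, -0.478, 0.522]
wrist_force: [0.1, -1.2, -1.7]
finger_gap: 0.0623
```

```bash
python3 - <<'E'
from h import *
s,p,R=pose()
im=cams.read_camera("wrist")
for c,z,col in [((.615,.324),.01,(255,255,255)),((.470,.314),.01,(255,255,255)),((p[0],p[1]),p[2]-.057,(255,0,255))]:
    for u,v in wproj(cup(*c,z),p,R): cv2.circle(im,(int(u),int(v)),1,col,-1)
cv2.imwrite("pics/w9.png",im)
plan([(.615,.324,.106,-.09,230)])
E
```

```text
t 22.38 tcp [0.6137 0.3242 0.2176] yaw -0.088 tilt 0.004 j [ 0.37  0.57  0.4   1.41 -0.    2.03] gap 0.0622 F [-0.8 -0.6 -0.9]
[0.112,0.002,-0.000,0.002,0.003,0.003,230]
```

View pics/w9.png

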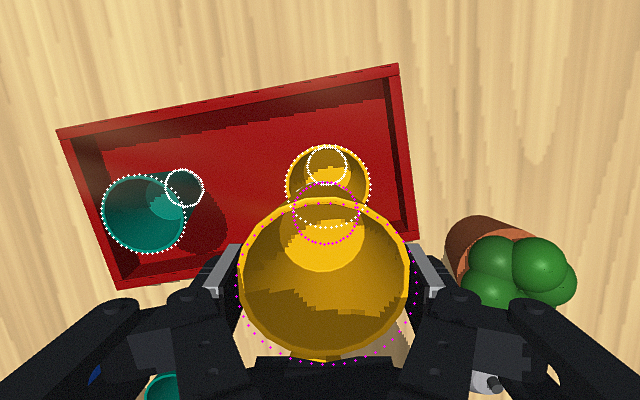

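The base overlays match for both bases. Lowering into the yellow base.

>>> {"fn": "drive_tool", "kwargs": {
  "moves": [
    [[0.05,0.002,0,0,0.003,0.003,230],[0.08,0.002,0,0,0.003,0.003,230],[0.1,0.002,0,0,0.003,0.003,230],[0.112,0.002,0,0,0.003,0.003,230],[0.112,0.002,0,0,0.003,0.003,230]]
  ]
}}

```text
clock: 23.0
tcp_pos: [0.6153, 0.3226, 0.1052]
orientation: [-0.477, -0.522, -0.477, 0.522]
wrist_force: [-0.1, -0.6, -2.0]
finger_gap: 0.0623
```

```bash
python3 - <<'E'
from h import *
plan([(.615,.324,.102,-.09,230)])
E
```

```text
t 23.00 tcp [0.6153 0.3226 0.1052] yaw -0.089 tilt 0.000 j [0.37 0.6  0.18 1.15 0.   2.03] gap 0.0623 F [-0.1 -0.6 -2. ]
[0.003,-0.000,-0.001,0.001,0.000,0.000,230]
```

>>> {"fn": "drive_tool", "kwargs": {
  "moves": [
    [[0.002,0,0,0,0,0,230],[0.002,0,0,0,0,0,0],[0.002,0,0,0,0,0,0],[-0.02,0,0,0,0,0,0],[-0.08,0,0,0,0,0,0]]
  ]
}}

```text
clock: 23.62
tcp_pos: [0.6132, 0.3219, 0.1823]
orientation: [-0.476, -0.519, -0.478, 0.524]
wrist_force: [1.5, 0.2, 0.1]
finger_gap: 0.0853
```

>>> {"fn": "drive_tool", "kwargs": {
  "moves": [
    [[-0.03,0,0.02,0,0,0,0],[-0.03,0,0.08,0,0,0,0],[-0.03,0,0.12,0,0,0,0],[-0.03,0,0.12,0,0,0,0],[-0.03,0,0.12,0,0,0,0]]
  ]
}}

```text
clock: 24.25
tcp_pos: [0.603, 0.2027, 0.2132]
orientation: [-0.476, -0.52, -0.478, 0.524]
wrist_force: [-0.2, 0.8, -1.6]
finger_gap: 0.0854
```

```bash
cat > chk.py <<'E'
from cups import *
def chk(tag,stacks,loose):
    s,p,R=pose()
    D,o=cups(tag,{k:POS[k] for k in loose})
    for n in("scene","top"):
        im=cv2.imread(f"pics/{n}_{tag}.png")
        for (x,y,z) in stacks:
            for u,v in proj(n,cup(x,y,z)[48:]): im[int(v+.5),int(u+.5)]=(255,255,255)
            for u,v in proj(n,cup(x,y,z)[:48]): im[int(v+.5),int(u+.5)]=(255,0,255)
        if n=="scene": a=im[110:260,380:560]
        else: b=im[150:300,140:290]
    cv2.imwrite(f"pics/chk_{tag}.png",np.hstack([cv2.resize(a,(480,400),interpolation=0),cv2.resize(b,(300,400),interpolation=0)]))
E
python3 - <<'E'
from chk import *
chk("e",[(.615,.324,.044)],["tA","tB","yB","yC"])
plan([(.587,.129,.15,-.09,0)])
E
```

```text
tA ['scene', 'top'] [ 0.4452 -0.1131] 0.082
tB ['scene'] [0.4572 0.1244] 0.071
yB ['scene', 'top'] [0.4239 0.005 ] 0.074
yC ['scene', 'top'] [0.5863 0.1301] 0.065
t 24.55 tcp [0.6026 0.2034 0.2125] yaw -0.088 tilt 0.008 j [ 0.2   0.45  0.2   1.33 -0.    1.86] gap 0.0853 F [ 0.   0.6 -0.7]
[0.063,-0.009,0.075,0.002,0.004,0.007,0]
```

View pics/chk_e.png

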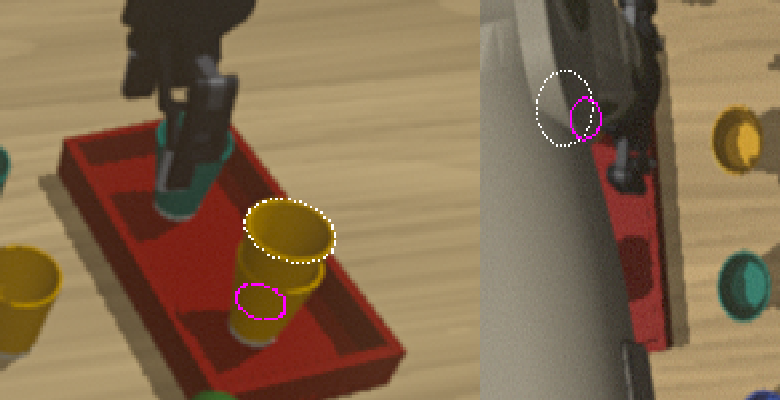

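The scene view shows the first yellow fully nested: its rim coincides with the predicted +34 mm ring. Next is yellow C.

>>> {"fn": "drive_tool", "kwargs": {
  "moves": [
    [[0.04,-0.009,0.06,0,0.004,0.007,0],[0.063,-0.009,0.075,0,0.004,0.007,0],[0.11,-0.009,0.075,0,0.004,0.007,0],[0.14,-0.009,0.075,0,0.004,0.007,0],[0.14,-0.009,0.075,0,0.004,0.007,0]]
  ]
}}

```text
clock: 25.18
tcp_pos: [0.5837, 0.1292, 0.0702]
orientation: [-0.476, -0.52, -0.479, 0.523]
wrist_force: [-0.7, 0.6, 0.1]
finger_gap: 0.0853
```

```bash
python3 - <<'E'
from h import *
plan([(.5868,.1294,.057,-.09,0)])
E
```

```text
t 25.18 tcp [0.5837 0.1292 0.0702] yaw -0.087 tilt 0.006 j [ 0.08  0.45 -0.15  0.97  0.    1.74] gap 0.0853 F [-0.7  0.6  0.1]
[0.013,0.003,-0.000,0.003,0.000,0.006,0]
```

>>> {"fn": "drive_tool", "kwargs": {
  "moves": [
    [[0.013,0.003,0,0.003,0,0.006,0],[0.013,0.003,0,0.003,0,0.006,0],[0.013,0.003,0,0.003,0,0.006,230],[0.013,0.003,0,0.003,0,0.006,230],[0.013,0.003,0,0.003,0,0.006,230]]
  ]
}}

```text
clock: 25.8
tcp_pos: [0.5873, 0.1291, 0.0588]
orientation: [0.477, 0.523, 0.476, -0.522]
wrist_force: [-1.3, 0.9, 6.4]
finger_gap: 0.0634
```

>>> {"fn": "drive_tool", "kwargs": {
  "moves": [
    [[0,0,0,0,0,0,230],[-0.05,0,0,0,0,0,230],[-0.11,0,0,0,0,0,230],[-0.17,0,0,0,0,0,230],[-0.2,0,0,0,0,0,230]]
  ]
}}

```text
clock: 26.42
tcp_pos: [0.5881, 0.1292, 0.263]
orientation: [0.479, 0.524, 0.475, -0.52]
wrist_force: [-0.2, 0.0, -1.1]
finger_gap: 0.0634
```

```bash
python3 - <<'E'
from h import *
plan([(.615,.324,.25,-.09,230)])
E
```

```text
t 26.43 tcp [0.5881 0.1292 0.263 ] yaw -0.090 tilt 0.008 j [ 0.08  0.36  0.18  1.39 -0.    1.74] gap 0.0634 F [-0.2  0.  -1.1]
[0.013,0.009,-0.196,-0.000,-0.001,-0.007,230]
```

>>> {"fn": "drive_tool", "kwargs": {
  "moves": [
    [[0.013,0.009,-0.196,0,0,-0.007,230],[0.013,0.009,-0.196,0,0,-0.007,230],[0.013,0.009,-0.196,0,0,-0.007,230],[0.013,0.009,-0.196,0,0,-0.007,230],[0.013,0.009,-0.196,0,0,-0.007,230]]
  ]
}}

```text
clock: 27.05
tcp_pos: [0.6145, 0.3242, 0.2494]
orientation: [-0.477, -0.522, -0.477, 0.522]
wrist_force: [-0.2, -0.7, -2.5]
finger_gap: 0.063
```

```bash
python3 - <<'E'
from h import *
cv2.imwrite("pics/w10.png",cams.read_camera("wrist"))
plan([(.615,.324,.140,-.09,230)])
E
```

```text
t 27.10 tcp [0.6147 0.323  0.2498] yaw -0.090 tilt 0.000 j [0.37 0.56 0.47 1.48 0.   2.03] gap 0.0631 F [-0.   0.3 -0.3]
[0.110,0.000,-0.001,-0.000,-0.000,0.000,230]
```

View pics/w10.png

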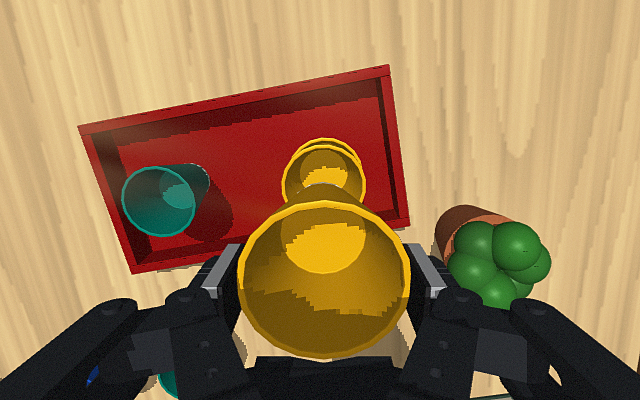

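The held tumbler is aligned with the stack (column 324). Lower and release.

>>> {"fn": "drive_tool", "kwargs": {
  "moves": [
    [[0.05,0,0,0,0,0,230],[0.08,0,0,0,0,0,230],[0.1,0,0,0,0,0,230],[0.11,0,0,0,0,0,230],[0.11,0,0,0,0,0,230]]
  ]
}}

```text
clock: 27.72
tcp_pos: [0.6147, 0.3218, 0.14]
orientation: [-0.476, -0.522, -0.477, 0.523]
wrist_force: [-0.5, -0.1, -1.6]
finger_gap: 0.063
```

>>> {"fn": "drive_tool", "kwargs": {
  "moves": [
    [[0.001,0,0,0,0,0,230],[0.001,0,0,0,0,0,0],[0.001,0,0,0,0,0,0],[-0.02,0,0,0,0,0,0],[-0.08,0,0,0,0,0,0]]
  ]
}}

```text
clock: 28.35
tcp_pos: [0.6127, 0.3212, 0.217]
orientation: [-0.476, -0.52, -0.478, 0.525]
wrist_force: [1.3, 1.0, 0.1]
finger_gap: 0.0852
```

>>> {"fn": "drive_tool", "kwargs": {
  "moves": [
    [[-0.04,0,0.02,0,0,0,0],[-0.04,-0.03,0.08,0,0,0,0],[-0.04,-0.06,0.14,0,0,0,0],[-0.04,-0.1,0.2,0,0,0,0],[-0.04,-0.1,0.2,0,0,0,0]]
  ]
}}

```text
clock: 28.98
tcp_pos: [0.4929, 0.1294, 0.2593]
orientation: [-0.475, -0.52, -0.477, 0.526]
wrist_force: [0.6, -0.4, 0.1]
finger_gap: 0.0854
```

```bash
python3 - <<'E'
from chk import *
chk("f",[(.615,.324,.044),(.615,.324,.078)],["tA","tB","yB"])
plan([(.4242,.0052,.13,-.09,0)])
E
```

```text
tA none
tB ['top'] [0.4548 0.1229] 0.086
yB ['scene', 'top'] [0.4237 0.0054] 0.077
t 29.27 tcp [0.4964 0.1322 0.2585] yaw -0.091 tilt 0.007 j [ 0.11  0.19 -0.05  1.34 -0.    1.77] gap 0.0853 F [-0.4 -1.  -1.2]
[0.129,-0.060,0.133,-0.001,0.003,0.007,0]
```

View pics/chk_f.png

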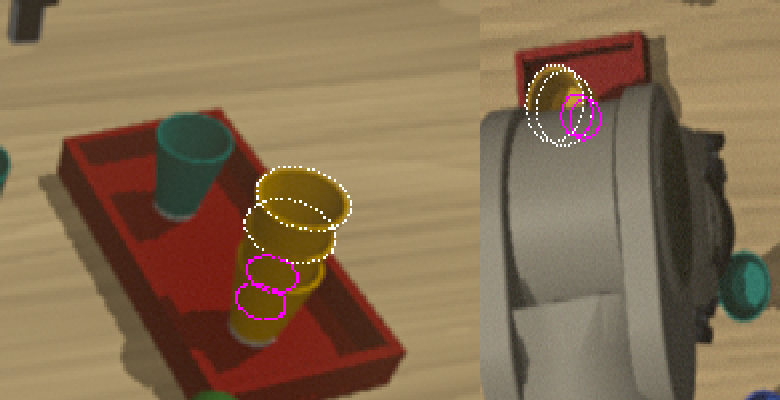

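The second yellow nested to the predicted ring. Teal A wasn't detected this time, so I'll check whether it has moved.

View pics/scene_f.png

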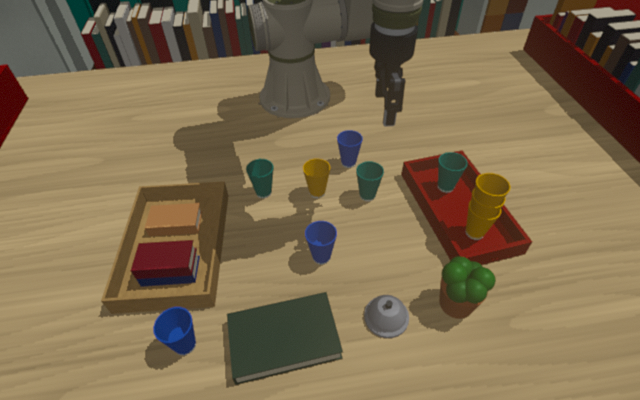

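Teal A was knocked aside to (261,178) and still stands upright. I'll measure it again later. Next is yellow B.

>>> {"fn": "drive_tool", "kwargs": {
  "moves": [
    [[0.03,-0.03,0.06,0,0.003,0.007,0],[0.08,-0.06,0.12,0,0.003,0.007,0],[0.11,-0.06,0.133,0,0.003,0.007,0],[0.13,-0.06,0.133,0,0.003,0.007,0],[0.13,-0.06,0.133,0,0.003,0.007,0]]
  ]
}}

```text
clock: 29.9
tcp_pos: [0.4232, 0.0052, 0.1279]
orientation: [-0.476, -0.521, -0.478, 0.523]
wrist_force: [-0.0, 0.1, 0.0]
finger_gap: 0.0856
```

```bash
python3 - <<'E'
from h import *
im=cams.read_camera("wrist"); s,p,R=pose()
for u,v in wproj(cup(.4240,.0053),p,R): cv2.circle(im,(int(u),int(v)),1,(255,255,255),-1)
cv2.imwrite("pics/w11.png",im)
plan([(.424,.0053,.058,-.09,0)])
E
```

```text
t 29.95 tcp [0.4242 0.0053 0.1291] yaw -0.090 tilt 0.001 j [-0.18  0.09 -0.5   0.99 -0.    1.48] gap 0.0853 F [-0.2 -0.3  0.2]
[0.071,-0.000,-0.000,0.000,0.000,0.001,0]
```

View pics/w11.png

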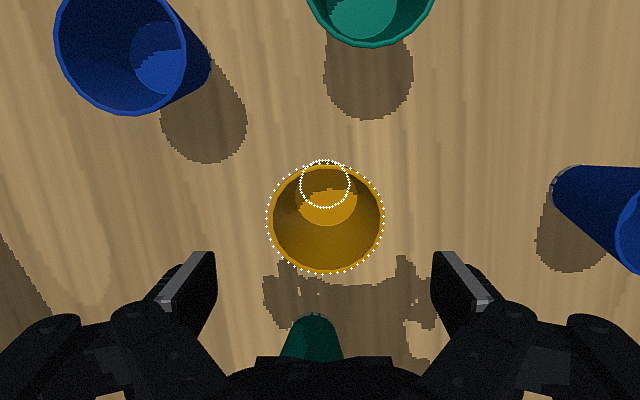

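The overlay matches (325,217). Descend and grip.

>>> {"fn": "drive_tool", "kwargs": {
  "moves": [
    [[0.05,0,0,0,0,0,0],[0.071,0,0,0,0,0,0],[0.071,0,0,0,0,0,0],[0.071,0,0,0,0,0,230],[0.071,0,0,0,0,0,230]]
  ]
}}

```text
clock: 30.58
tcp_pos: [0.426, 0.0052, 0.0604]
orientation: [0.478, 0.522, 0.477, -0.521]
wrist_force: [-2.5, 0.6, 7.1]
finger_gap: 0.0626
```

>>> {"fn": "drive_tool", "kwargs": {
  "moves": [
    [[0,0,0,0,0,0,230],[-0.05,0,0,0,0,0,230],[-0.11,0,0,0,0,0,230],[-0.17,0,0,0,0,0,230],[-0.23,0,0,0,0,0,230]]
  ]
}}

```text
clock: 31.2
tcp_pos: [0.4253, 0.0055, 0.2933]
orientation: [0.479, 0.523, 0.476, -0.521]
wrist_force: [2.2, -0.2, -1.4]
finger_gap: 0.0629
```

```bash
python3 - <<'E'
from h import *
plan([(.615,.324,.29,-.09,230)])
E
```

```text
t 31.20 tcp [0.4253 0.0055 0.2933] yaw -0.089 tilt 0.005 j [-0.18  0.01 -0.17  1.39 -0.    1.48] gap 0.0629 F [ 2.2 -0.2 -1.4]
[0.004,0.161,-0.334,0.001,0.000,-0.005,230]
```

>>> {"fn": "drive_tool", "kwargs": {
  "moves": [
    [[0.004,0.161,-0.334,0,0,-0.005,230],[0.004,0.161,-0.334,0,0,-0.005,230],[0.004,0.161,-0.334,0,0,-0.005,230],[0.004,0.161,-0.334,0,0,-0.005,230],[0.004,0.161,-0.334,0,0,-0.005,230]]
  ]
}}

```text
clock: 31.82
tcp_pos: [0.5864, 0.2758, 0.2908]
orientation: [0.478, 0.522, 0.477, -0.521]
wrist_force: [0.9, 0.5, -1.4]
finger_gap: 0.0622
```

```bash
python3 - <<'E'
from h import *
plan([(.615,.324,.27,-.09,230)])
E
```

```text
t 31.82 tcp [0.5864 0.2758 0.2908] yaw -0.089 tilt 0.001 j [ 0.32  0.46  0.41  1.52 -0.    1.98] gap 0.0622 F [ 0.9  0.5 -1.4]
[0.021,0.024,-0.051,0.001,0.000,-0.001,230]
```

>>> {"fn": "drive_tool", "kwargs": {
  "moves": [
    [[0,0.024,-0.051,0,0,0,230],[0.02,0.024,-0.051,0,0,0,230],[0.05,0.024,-0.051,0,0,0,230],[0.05,0.024,-0.051,0,0,0,230],[0.05,0.024,-0.051,0,0,0,230]]
  ]
}}

```text
clock: 32.45
tcp_pos: [0.6152, 0.3244, 0.2425]
orientation: [0.478, 0.523, 0.477, -0.521]
wrist_force: [-0.3, -0.3, -1.2]
finger_gap: 0.0623
```

```bash
python3 - <<'E'
from h import *
cv2.imwrite("pics/w12.png",cams.read_camera("wrist"))
plan([(.615,.324,.174,-.09,230)])
E
```

```text
t 32.50 tcp [0.6155 0.3245 0.2431] yaw -0.089 tilt 0.004 j [ 0.37  0.56  0.46  1.46 -0.    2.03] gap 0.0626 F [ 0.5  0.2 -0.2]
[0.069,-0.001,0.001,0.001,-0.001,-0.004,230]
```

View pics/w12.png

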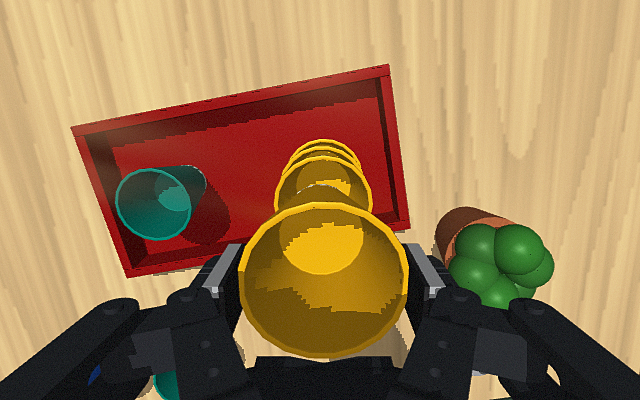

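Aligned with the stack of three. Lower and release.

>>> {"fn": "drive_tool", "kwargs": {
  "moves": [
    [[0.03,-0.001,0.001,0,0,-0.004,230],[0.05,-0.001,0.001,0,0,-0.004,230],[0.069,-0.001,0.001,0,0,-0.004,230],[0.069,-0.001,0.001,0,0,-0.004,230],[0.069,-0.001,0.001,0,0,-0.004,230]]
  ]
}}

```text
clock: 33.12
tcp_pos: [0.6154, 0.3238, 0.1761]
orientation: [0.477, 0.523, 0.477, -0.521]
wrist_force: [-0.5, 0.1, -1.8]
finger_gap: 0.0624
```

>>> {"fn": "drive_tool", "kwargs": {
  "moves": [
    [[0.001,0,0,0,0,0,230],[0.001,0,0,0,0,0,0],[0.001,0,0,0,0,0,0],[-0.02,0,0,0,0,0,0],[-0.08,0,0,0,0,0,0]]
  ]
}}

```text
clock: 33.75
tcp_pos: [0.6133, 0.3228, 0.2528]
orientation: [-0.476, -0.52, -0.478, 0.523]
wrist_force: [0.5, 0.6, 0.5]
finger_gap: 0.0852
```

>>> {"fn": "drive_tool", "kwargs": {
  "moves": [
    [[-0.04,0,0.02,0,0,0,0],[-0.04,-0.03,0.08,0,0,0,0],[-0.04,-0.06,0.14,0,0,0,0],[-0.04,-0.1,0.2,0,0,0,0],[-0.04,-0.1,0.2,0,0,0,0]]
  ]
}}

```text
clock: 34.38
tcp_pos: [0.4937, 0.1306, 0.2943]
orientation: [-0.476, -0.521, -0.478, 0.524]
wrist_force: [-0.3, 0.8, 0.7]
finger_gap: 0.0852
```

```bash
python3 - <<'E'
from chk import *
x=toplane("scene",(261,178),.045); print(x)
POS["tA"]=("teal1",x[0],x[1],0)
chk("g",[(.615,.324,.078),(.615,.324,.112)],["tA","tB"])
plan([(.4557,.1240,.13,-.09,0)])
E
```

```text
[ 0.39794012 -0.12465877  0.045     ]
tA ['scene', 'top'] [ 0.402  -0.1247] 0.074
tB ['scene', 'top'] [0.4559 0.124 ] 0.068
t 34.67 tcp [0.4972 0.1335 0.2935] yaw -0.088 tilt 0.005 j [0.11 0.19 0.03 1.42 0.   1.77] gap 0.0852 F [-0.2 -0.5  0.2]
[0.164,-0.040,0.013,0.002,0.001,0.005,0]
```

View pics/chk_g.png

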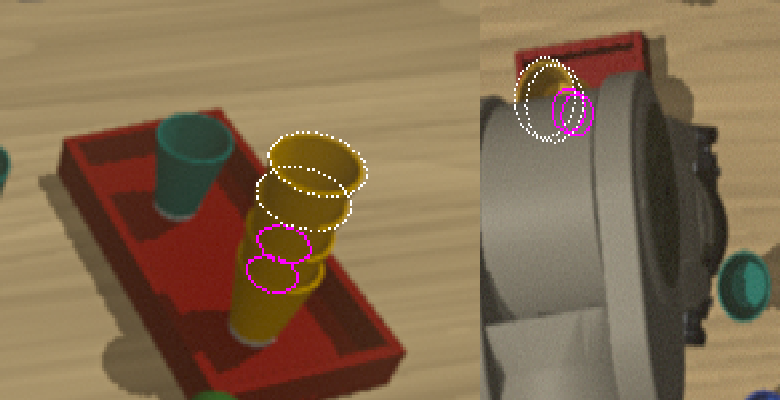

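All three yellows are home. Teal A now stands at (0.402,-0.125). Next is teal B.

>>> {"fn": "drive_tool", "kwargs": {
  "moves": [
    [[0.05,-0.04,0.013,0,0.001,0.005,0],[0.11,-0.04,0.013,0,0.001,0.005,0],[0.164,-0.04,0.013,0,0.001,0.005,0],[0.164,-0.04,0.013,0,0.001,0.005,0],[0.164,-0.04,0.013,0,0.001,0.005,0]]
  ]
}}

```text
clock: 35.3
tcp_pos: [0.4571, 0.1247, 0.1312]
orientation: [0.478, 0.522, 0.477, -0.521]
wrist_force: [0.5, 0.2, 1.1]
finger_gap: 0.0857
```

```bash
python3 - <<'E'
from h import *
im=cams.read_camera("wrist"); s,p,R=pose()
for u,v in wproj(cup(.4559,.124),p,R): cv2.circle(im,(int(u),int(v)),1,(255,255,255),-1)
cv2.imwrite("pics/w13.png",im)
plan([(.4559,.124,.058,-.09,0)])
E
```

```text
t 35.35 tcp [0.4578 0.1246 0.132 ] yaw -0.087 tilt 0.004 j [ 0.1   0.17 -0.39  1.    0.    1.75] gap 0.0853 F [-0.5 -0.5  0.9]
[0.074,-0.002,0.001,0.003,-0.001,-0.004,0]
```

View pics/w13.png

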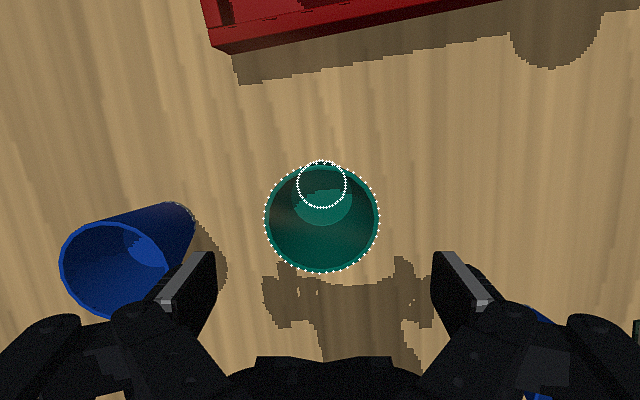

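Overlay matches teal B at (322,217). The blue look-alike clears the left finger by about 35 mm.

>>> {"fn": "drive_tool", "kwargs": {
  "moves": [
    [[0.04,-0.002,0.001,0,0,-0.004,0],[0.074,-0.002,0.001,0,0,-0.004,0],[0.074,-0.002,0.001,0,0,-0.004,0],[0.074,-0.002,0.001,0,0,-0.004,230],[0.074,-0.002,0.001,0,0,-0.004,230]]
  ]
}}

```text
clock: 35.98
tcp_pos: [0.4582, 0.1242, 0.061]
orientation: [0.478, 0.523, 0.477, -0.52]
wrist_force: [-2.4, -0.1, 6.2]
finger_gap: 0.0628
```

>>> {"fn": "drive_tool", "kwargs": {
  "moves": [
    [[0,0,0,0,0,0,230],[-0.05,0,0,0,0,0,230],[-0.11,0,0,0,0,0,230],[-0.16,0,0,0,0,0,230],[-0.16,0,0,0,0,0,230]]
  ]
}}

```text
clock: 36.6
tcp_pos: [0.4607, 0.1243, 0.2266]
orientation: [0.481, 0.526, 0.475, -0.517]
wrist_force: [-0.8, -0.2, -1.4]
finger_gap: 0.0626
```

```bash
python3 - <<'E'
from h import *
plan([(.470,.314,.22,-.09,230)])
E
```

```text
t 36.60 tcp [0.4607 0.1243 0.2266] yaw -0.087 tilt 0.015 j [ 0.09  0.11 -0.22  1.22  0.    1.75] gap 0.0626 F [-0.8 -0.2 -1.4]
[0.007,-0.007,-0.190,0.003,-0.004,-0.015,230]
```

>>> {"fn": "drive_tool", "kwargs": {
  "moves": [
    [[0.007,-0.007,-0.19,0.003,-0.004,-0.015,230],[0.007,-0.007,-0.19,0.003,-0.004,-0.015,230],[0.007,-0.007,-0.19,0.003,-0.004,-0.015,230],[0.007,-0.007,-0.19,0.003,-0.004,-0.015,230],[0.007,-0.007,-0.19,0.003,-0.004,-0.015,230]]
  ]
}}

```text
clock: 37.22
tcp_pos: [0.4697, 0.3142, 0.2194]
orientation: [-0.477, -0.521, -0.477, 0.522]
wrist_force: [1.2, 0.2, -2.3]
finger_gap: 0.0631
```

```bash
python3 - <<'E'
from h import *
im=cams.read_camera("wrist"); s,p,R=pose()
for u,v in wproj(cup(.470,.314,.01),p,R): cv2.circle(im,(int(u),int(v)),1,(255,255,255),-1)
cv2.imwrite("pics/w14.png",im)
plan([(.470,.314,.106,-.09,230)])
E
```

```text
t 37.27 tcp [0.4699 0.3134 0.2196] yaw -0.090 tilt 0.002 j [ 0.45  0.3  -0.    1.27 -0.    2.11] gap 0.0630 F [ 0.4 -0.5 -1.6]
[0.114,0.000,-0.001,-0.000,0.001,0.001,230]
```

View pics/w14.png

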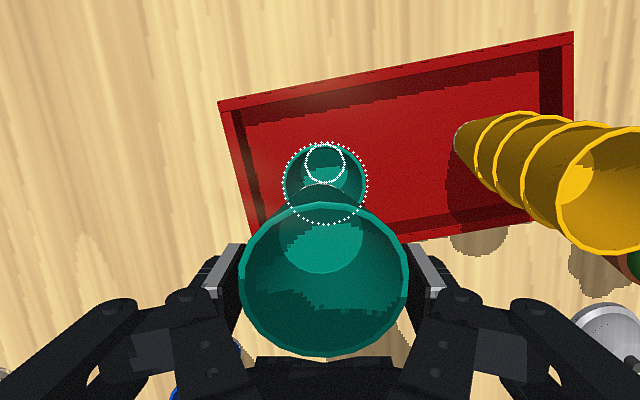

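Aligned with the teal base, and the yellow stack clears the fingers. Lower and release.

>>> {"fn": "drive_tool", "kwargs": {
  "moves": [
    [[0.05,0,-0.001,0,0,0,230],[0.08,0,-0.001,0,0,0,230],[0.1,0,-0.001,0,0,0,230],[0.114,0,-0.001,0,0,0,230],[0.114,0,-0.001,0,0,0,230]]
  ]
}}

```text
clock: 37.9
tcp_pos: [0.4699, 0.3133, 0.1057]
orientation: [-0.476, -0.522, -0.477, 0.523]
wrist_force: [-0.2, -0.8, -1.4]
finger_gap: 0.0632
```

>>> {"fn": "drive_tool", "kwargs": {
  "moves": [
    [[0.001,0,0,0,0,0,230],[0.001,0,0,0,0,0,0],[0.001,0,0,0,0,0,0],[-0.02,0,0,0,0,0,0],[-0.08,0,0,0,0,0,0]]
  ]
}}

```text
clock: 38.52
tcp_pos: [0.4679, 0.3123, 0.1835]
orientation: [-0.476, -0.519, -0.477, 0.525]
wrist_force: [1.8, -0.3, 0.6]
finger_gap: 0.085
```

>>> {"fn": "drive_tool", "kwargs": {
  "moves": [
    [[-0.04,0,0.02,0,0,0,0],[-0.04,-0.01,0.08,0,0,0,0],[-0.04,-0.03,0.14,0,0,0,0],[-0.04,-0.05,0.2,0,0,0,0],[-0.04,-0.07,0.26,0,0,0,0]]
  ]
}}

```text
clock: 39.15
tcp_pos: [0.3749, 0.0606, 0.2257]
orientation: [-0.477, -0.519, -0.477, 0.525]
wrist_force: [1.0, -1.6, 0.5]
finger_gap: 0.0851
```

```bash
python3 - <<'E'
from chk import *
POS["tA"]=("teal1",.402,-.1247,0)
chk("h",[(.47,.314,.044),(.615,.324,.112)],["tA"])
plan([(.402,-.1247,.13,-.09,0)])
E
```

```text
tA ['scene', 'top'] [ 0.4024 -0.1243] 0.065
t 39.45 tcp [0.3763 0.0625 0.2256] yaw -0.091 tilt 0.008 j [-0.04 -0.05 -0.4   1.24 -0.    1.62] gap 0.0855 F [ 0.2 -0.   1.2]
[0.096,0.043,0.184,-0.001,0.005,0.006,0]
```

View pics/chk_h.png

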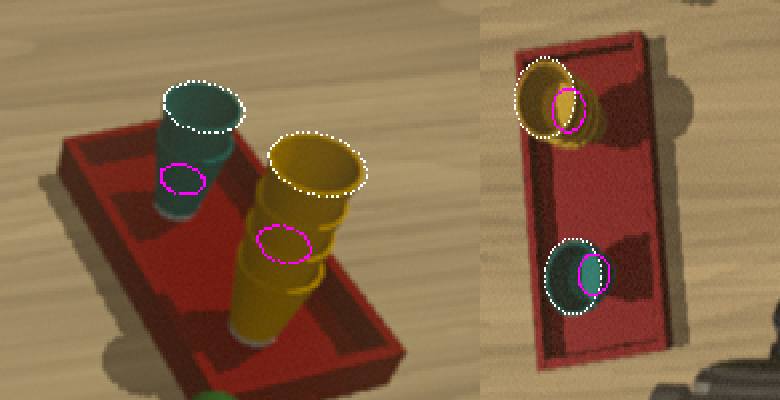

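Both stacks match their predicted rings in both views. Last is teal A.

>>> {"fn": "drive_tool", "kwargs": {
  "moves": [
    [[0.02,0.015,0.06,0,0.005,0.006,0],[0.04,0.03,0.12,0,0.005,0.006,0],[0.07,0.043,0.175,0,0.005,0.006,0],[0.096,0.043,0.184,0,0.005,0.006,0],[0.096,0.043,0.184,0,0.005,0.006,0]]
  ]
}}

```text
clock: 40.08
tcp_pos: [0.401, -0.1241, 0.1282]
orientation: [-0.475, -0.522, -0.479, 0.523]
wrist_force: [-0.2, 0.6, 0.9]
finger_gap: 0.0856
```

```bash
python3 - <<'E'
from h import *
im=cams.read_camera("wrist"); s,p,R=pose()
for u,v in wproj(cup(.4024,-.1243),p,R): cv2.circle(im,(int(u),int(v)),1,(255,255,255),-1)
cv2.imwrite("pics/w15.png",im)
plan([(.4024,-.1243,.058,-.09,0)])
E
```

```text
t 40.12 tcp [ 0.4016 -0.1238  0.1295] yaw -0.090 tilt 0.004 j [-0.49  0.08 -0.5   0.99  0.    1.17] gap 0.0853 F [ 0.1  0.7 -0.5]
[0.072,0.001,0.001,0.000,-0.002,0.003,0]
```

View pics/w15.png

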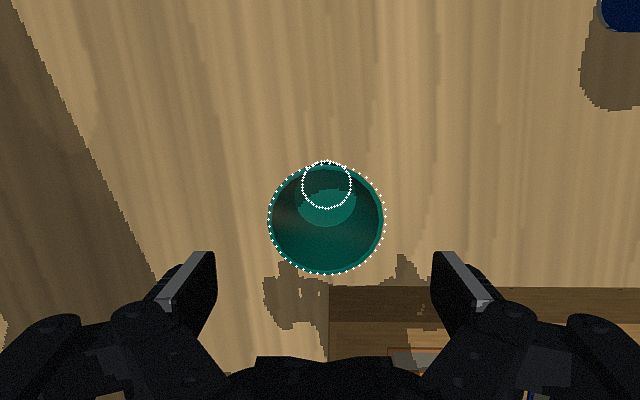

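Overlay matches teal A at (327,217). Grip and lift.

>>> {"fn": "drive_tool", "kwargs": {
  "moves": [
    [[0.04,0.001,0.001,0,0,0.003,0],[0.072,0.001,0.001,0,0,0.003,0],[0.072,0.001,0.001,0,0,0.003,0],[0.072,0.001,0.001,0,0,0.003,230],[0.072,0.001,0.001,0,0,0.003,230]]
  ]
}}

```text
clock: 40.75
tcp_pos: [0.4038, -0.1251, 0.06]
orientation: [0.478, 0.522, 0.477, -0.521]
wrist_force: [-2.0, 1.0, 6.8]
finger_gap: 0.0634
```

>>> {"fn": "drive_tool", "kwargs": {
  "moves": [
    [[0,0,0,0,0,0,230],[-0.05,0,0,0,0,0,230],[-0.11,0,0,0,0,0,230],[-0.17,0,0,0,0,0,230],[-0.19,0,0,0,0,0,230]]
  ]
}}

```text
clock: 41.38
tcp_pos: [0.4051, -0.1259, 0.2552]
orientation: [0.481, 0.523, 0.474, -0.52]
wrist_force: [1.5, -0.2, -2.9]
finger_gap: 0.0628
```

```bash
python3 - <<'E'
from h import *
plan([(.470,.314,.25,-.09,230)])
E
```

```text
t 41.38 tcp [ 0.4051 -0.1259  0.2552] yaw -0.089 tilt 0.011 j [-0.49  0.   -0.27  1.29  0.    1.17] gap 0.0628 F [ 1.5 -0.2 -2.9]
[0.004,0.026,-0.444,0.001,0.003,-0.011,230]
```

>>> {"fn": "drive_tool", "kwargs": {
  "moves": [
    [[0.004,0.026,-0.444,0,0.003,-0.011,230],[0.004,0.026,-0.444,0,0.003,-0.011,230],[0.004,0.026,-0.444,0,0.003,-0.011,230],[0.004,0.026,-0.444,0,0.003,-0.011,230],[0.004,0.026,-0.444,0,0.003,-0.011,230]]
  ]
}}

```text
clock: 42.0
tcp_pos: [0.4507, 0.1861, 0.2515]
orientation: [0.478, 0.522, 0.477, -0.521]
wrist_force: [1.2, -1.3, -1.7]
finger_gap: 0.0629
```

```bash
python3 - <<'E'
from h import *
plan([(.470,.314,.25,-.09,230)])
E
```

```text
t 42.00 tcp [0.4507 0.1861 0.2515] yaw -0.088 tilt 0.002 j [ 0.23  0.14 -0.13  1.3   0.    1.89] gap 0.0629 F [ 1.2 -1.3 -1.7]
[0.002,0.008,-0.129,0.002,-0.001,-0.002,230]
```

>>> {"fn": "drive_tool", "kwargs": {
  "moves": [
    [[0.002,0.008,-0.129,0.002,0,-0.002,230],[0.002,0.008,-0.129,0.002,0,-0.002,230],[0.002,0.008,-0.129,0.002,0,-0.002,230],[0.002,0.008,-0.129,0.002,0,-0.002,230],[0.002,0.008,-0.129,0.002,0,-0.002,230]]
  ]
}}

```text
clock: 42.62
tcp_pos: [0.47, 0.3127, 0.2501]
orientation: [0.477, 0.523, 0.477, -0.522]
wrist_force: [0.6, 0.0, -1.2]
finger_gap: 0.0635
```

```bash
python3 - <<'E'
from h import *
cv2.imwrite("pics/w16.png",cams.read_camera("wrist"))
plan([(.470,.314,.140,-.09,230)])
E
```

```text
t 42.67 tcp [0.47   0.3126 0.2501] yaw -0.092 tilt 0.001 j [0.44 0.29 0.06 1.34 0.   2.11] gap 0.0629 F [ 0.1  0.  -2. ]
[0.110,-0.000,-0.001,-0.002,-0.001,-0.000,230]
```

View pics/w16.png

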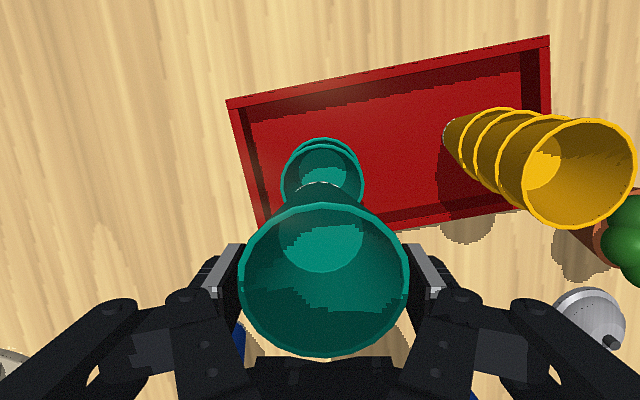

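Aligned over the teal stack.

>>> {"fn": "drive_tool", "kwargs": {
  "moves": [
    [[0.05,0,-0.001,0,0,0,230],[0.08,0,-0.001,0,0,0,230],[0.1,0,-0.001,0,0,0,230],[0.11,0,-0.001,0,0,0,230],[0.11,0,-0.001,0,0,0,230]]
  ]
}}

```text
clock: 43.3
tcp_pos: [0.4702, 0.3128, 0.1401]
orientation: [0.476, 0.523, 0.476, -0.523]
wrist_force: [0.6, 0.3, -0.8]
finger_gap: 0.0629
```

>>> {"fn": "drive_tool", "kwargs": {
  "moves": [
    [[0.001,0,0,0,0,0,230],[0.001,0,0,0,0,0,0],[0.001,0,0,0,0,0,0],[-0.02,0,0,0,0,0,0],[-0.08,0,0,0,0,0,0]]
  ]
}}

```text
clock: 43.92
tcp_pos: [0.4683, 0.3119, 0.2182]
orientation: [-0.475, -0.521, -0.477, 0.525]
wrist_force: [0.6, 0.7, 1.3]
finger_gap: 0.0855
```

>>> {"fn": "drive_tool", "kwargs": {
  "moves": [
    [[-0.04,0,0.02,0,0,0,0],[-0.04,-0.01,0.08,0,0,0,0],[-0.04,-0.03,0.14,0,0,0,0],[-0.04,-0.05,0.2,0,0,0,0],[-0.04,-0.07,0.26,0,0,0,0]]
  ]
}}

```text
clock: 44.55
tcp_pos: [0.3748, 0.0603, 0.2599]
orientation: [-0.476, -0.521, -0.477, 0.524]
wrist_force: [1.8, -0.1, 0.2]
finger_gap: 0.0853
```

>>> {"fn": "drive_tool", "kwargs": {
  "moves": [
    [[-0.02,0,0.05,0,0,0,0],[-0.02,0,0.07,0,0,0,0],[-0.02,0,0.07,0,0,0,0],[-0.02,0,0.07,0,0,0,0],[-0.02,0,0.07,0,0,0,0]]
  ]
}}

```text
clock: 45.18
tcp_pos: [0.3684, -0.0084, 0.28]
orientation: [-0.477, -0.52, -0.477, 0.524]
wrist_force: [0.3, -0.3, -0.1]
finger_gap: 0.0853
```

```bash
python3 - <<'E'
from chk import *
chk("i",[(.47,.314,.078),(.615,.324,.112)],[])
D=look("j",["book_a","teal1","yellow1"])
for b in [(.47,-.328,.005),(.6,-.33,.035)]: print(fitbook(D,*b,1.48))
plan([])
E
```

```text
['scene', 'top']
(array([ 0.46949689, -0.32871615,  1.48139808]), np.float64(0.06612546793453017))
['scene', 'top']
(array([ 0.59988449, -0.32967035,  1.46436608]), np.float64(0.05291419892734295))
t 45.88 tcp [ 0.3684 -0.0093  0.2801] yaw -0.092 tilt 0.005 j [-0.24 -0.1  -0.3   1.37 -0.    1.42] gap 0.0856 F [ 0.5  0.3 -0.1]
```

View pics/chk_i.png

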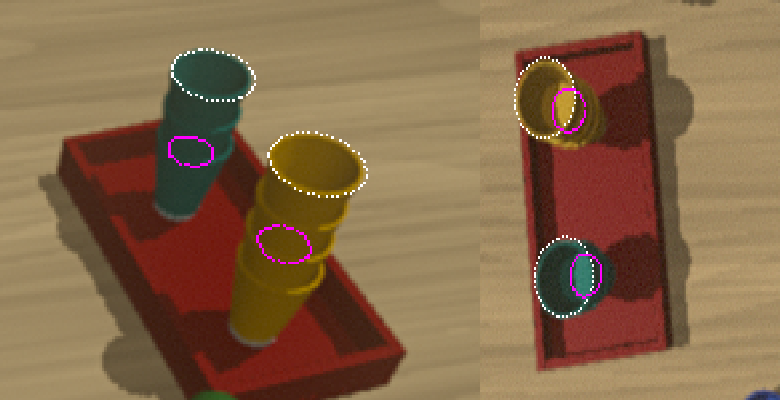

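View pics/scene_j.png

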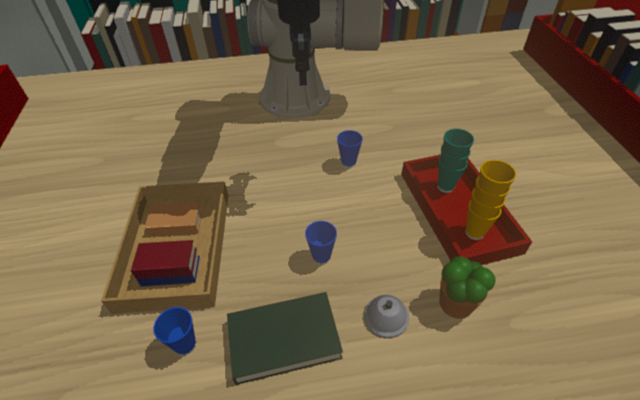

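View pics/top_j.png

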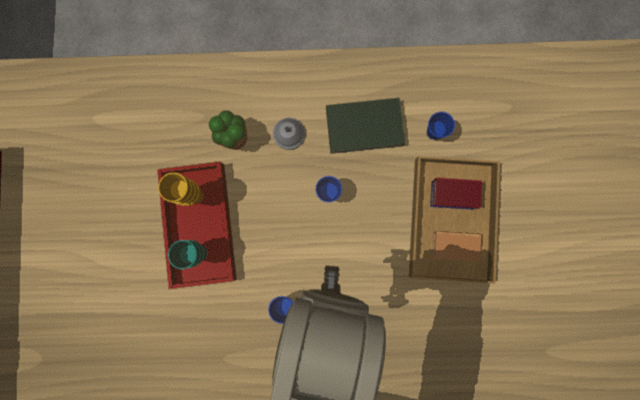

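Both stacks match the predicted rings, the books lie flat in the carton, and only the three blue look-alikes are left on the table. The bystanders are where they started, and the gripper is clear.

```bash
python3 -c "
from workcell import env,readout
print(env.hand_in()); print(readout.get_state()['clock'])"
```

```text
the job is handed in; nothing more can be done
None
the job is handed in; nothing more can be done
```

The job is finished and handed in after about 46 s of the 208 s; the hand-in reports no verdict.

- **Books:** All three lie flat in the carton: orange on its own, and dark red stacked on dark blue. Their final fitted positions matched the intended slots to within a few millimetres.
- **Tumblers:** There were five loose ones, three yellow and two teal. All are nested in their own colour's stack. In the last pictures the top rim of each stack matched the full-nesting height in both the scene and top views.
- **Knocked tumbler:** One teal tumbler was knocked a few centimetres aside partway through. I measured its position again before picking it up.
- **Left alone:** The three blue look-alikes, the hardback, the bell and the plant look unmoved in the pictures. I did not measure their positions at the end.

**Checks that disagreed:** The detector missed the yellow base tumbler in the scene view. I placed it from the top view and confirmed it with the wrist camera. One mid-run fit of the orange book was poor because the arm blocked the view; the final fit was good.

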